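Pin the riser pack on the slicer stage

TASK

Three loose riser plates lie crooked on the slicer's stage. Gently push the whole pack home into the corner of the stage's fence so that all the holes line up, then take the locating pin from its stand and pass it down through all three plates into the stage's hole until its head rests on the top plate, and let go. Use only light force on the plates and the pin, well under 20 newtons, and leave the other things on the bench alone.

Things in the scene. Friction and masses are not known exactly. Their poses are not given: they have to be found in the camera images.
- bed: grey bed plate, fixed to the bench, 126 x 126 x 6 mm. Origin: on the bench, z up; it spans x and y from -70 to +56 mm. On it is clamped the stage: an aluminium slab 94 x 94 mm, parallel to the bed, its top 22 mm above the bench. The stage was clamped by hand: the place of its pin hole is anywhere within 9 mm in x and in y of the bed's origin, and is not measured: find it by touch
- stage_nominal (a point): nominal point, 22 mm above the bed's origin, axes as the bed's; the stage's true pin hole (12 mm wide, 16 mm deep) is within 9 mm of it in x and y. On the stage stand two dark steel fence bars, 22 mm high, 10 mm thick, 80 and 60 mm long: inner faces 30 mm from the hole on its +x and its +y side, so plates touching both have their holes exactly over the stage's. The -x and -y sides are open
- plate_low: lowest loose plate, aluminium, 60 x 60 x 8 mm, 12 mm through hole in its centre; origin: centre of its underside, z up. It lies on the stage, 6 to 17 mm short of both fence bars and up to 6 degrees turned. The plates slide freely; friction of the whole pack is a few N
- plate_mid: middle loose plate, steel, 60 x 60 x 6 mm, with a 12 mm through hole in its centre; origin: centre of its underside; it lies on the lowest plate, shifted and turned differently, also short of home
- plate_top: top loose plate, black plastic, 60 x 60 x 10 mm, 12 mm through hole in its centre; origin: centre of its underside; lies on the middle plate, also short of home. The pack is 24 mm high; its top is 46 mm above the bench, 2 mm above the fence
- stand: white plastic block 50 x 50 x 45 mm, fixed to the bench, with a 14 mm hole, 41 mm deep, in its top that the pin stands in; origin: centre of its underside on the bench
- pin: steel pin, 60 g, upright in the stand at first: shank 10 mm in diameter, 38 mm long, its lowest 2 mm tapering to a blunt 8 mm wide nose; above it a round head 16 mm in diameter, 32 mm tall. Origin: tip of the nose, z up to the head. In the stand the head's underside is 45 mm above the bench; fully home in the stage it rests on the top plate, the tip 8 mm above the bench
- pin_head (a point): point on the pin's axis at mid height of the head, 54 mm above the pin's tip and 16 mm below the head's top
- jar: bystander: white screw-top jar, 64 mm in diameter, 75 mm tall; origin: centre of its underside
- vial: bystander: clear vial with a blue cap, 30 mm in diameter, 70 mm tall; origin: centre of its underside
- rack: bystander: white tube rack 80 x 118 x 42 mm; origin: centre of its underside

How it is judged:
By the outcome, as a careful person would: the job done as asked, in the order asked, and still so for the second after the job is handed in, with the robot touching nothing.
It also fails if it takes over 67 s, if anything falls off the work surface, if the arm or the gripper's body presses on something with over 40 N, if the wrist force passes 120 N, or if a joint passes its speed limit or range.

ROBOT

A 6-joint arm with a two-finger parallel gripper is mounted at the origin on the work surface. World frame = base frame: x ahead of the robot, y to its left, z up, the work surface at z = 0. Lengths are in m, angles in rad, forces in N, time in s.
With the tool pointing down it reaches from about 0.325 to 0.9 m from the base axis. Payload 3.5 kg.
Tool frame: the origin (TCP) lies between the finger pads; the fingertips stand env.finger_overhang ahead of it and the grasp point (between the pads) lies 6 mm ahead of it (env.finger_overhang is the distance from the TCP to the fingertips, in m); z points along the fingers, y is the line along which they close (so a half turn about z gives the same grasp; the last joint's range is limited). The gripper opens to 85 mm and grips with 20 to 120 N. Pads are 22 mm wide; open, the fingers measure 114 mm over their backs; the gripper's body (76 mm by 85 mm) begins 54 mm behind the grasp point. The pads swing forward as they close: fully open they stand 13 mm farther back than shut.
Start: joints at [1.244, 0.276, -0.026, 1.268, 0, 1.467], TCP at [0.139, 0.609, 0.226] pointing down, gripper open.
Joint ranges: [-3.12, 3.12], [-0.85, 1.88], [-1.08, 1.24], [-1.95, 2.15], [-1.57, 1.53], [-3.14, 3.14]. Speed limits (rad/s): [2.57, 2.57, 3.14, 3.14, 3.14, 3.14].

INTERFACE

Orientations are given as a rotation vector (axis times angle).
In Python, from rig import env, vision, job_done gives the robot as it stands.
- The arm moves only by the shell command python3 -m pendant 'ROWS' [OPENING]. ROWS is JSON, a list of rows, each an object with "dp": the shift along the tool's x, y, z in mm, a list of three; "dr": the turn, a rotation vector about the tool's x, y, z in rad, a list of three. In form: [{"dp": [tx, ty, tz], "dr": [wx, wy, wz]}, ...]. A call has exactly 5 rows; each row shifts and turns the commanded pose from where the row before left it, along the tool's axes as they then stand; what a row does not reach is not made up. A row lasts 1/12 s, in which the tool goes at most 41.7 mm and 7.16 degrees, less where a joint would pass 70% of its speed; a pose out of reach is approached as far as the arm can. A call is refused whole if a number of a shift passes 41.7 or a number of a turn 0.125, either way. A call with a gripper value outside its range is refused whole. OPENING is the closure, from -1 (fully open) to 1 (shut), so that 0 is half open, set as the call begins (- or left out, the last holds). The fingers move at their own pace and stop on an object; the grip force is fixed at half the most. Time passes only in rows, so rows that do not move let the fingers close, or fill a call up. It gives the time, the measured TCP pose, the force, the opening and the grip force at its end, in the units of the state.
- env.get_state(): the state, without advancing time (a new reading comes with each control period).
- vision.capture(name): name is "side" or "top" or "wrist"; returns a dict with "color" (420x560x3 uint8, red, green, blue), "fx", "fy", "cx", "cy" (pixels), "rvec" (rotation vector, rad) and "tvec" (3), from world to camera coordinates, as OpenCV has them; the wrist camera has in their place "tool_from_camera" (4x4, takes a point from camera to tool coordinates, whose origin is the TCP and whose axes are the flange's). Camera axes: x right, y down, z forward; pixel columns grow to the right and rows downward; lengths in m; the calibration is good to about 2 mm. A picture is of the moment at which its call begins: read the wrist's pose just before it. There is no depth.
- job_done(): hands the job in; it is judged then, once.
Trained networks look in a picture, given as the dict that the camera call returned (one of the last four; its "shot" number tells which), for a name from the list of things; names that differ only in an ending like _2 or _b are one class to them, and where a whole thing is asked for, a point or a joint stands for the part that bears it (a point fixed in the world has none). Each returns a list of dicts, best first, with "conf" (0 to 1); they miss things now and then, are a little off and sometimes report something else, mostly with a low value. They report only what shows in the picture. A call takes as long as a camera call.
- vision.boxes_of(query, picture): "extent" ([left, top, right, bottom] in pixels, round what is visible of it).
- vision.landmark_of(query, picture): "point" ([column, row] in pixels: a listed point, or the origin of a listed thing).
The state is a dict: "time_s": time; "joint_positions": joint angles; "dq": joint speeds; "tau": joint torques, N m; "ee_pos": TCP position; "tool_rot": TCP orientation; "force": force on the tool from outside, world axes, zero at the start; "torque": the same for the moment, N m; "grip_width": finger opening in m; "gripper_force": force on a finger pad.
Only numpy, scipy, OpenCV 4.12 (cv2) and the standard library are available. Lean on these libraries where they do the work, as an engineer would, in place of code of your own. Each camera call takes 0.05 s, during which the arm holds its last target. There are 200 camera calls.

## Working session

There is one attempt and no reset: what is moved stays moved. The work goes in short steps, Python scripts to look and compute and a shell command to move; the robot and the scene stay as the last step left them, time stands still between calls to the robot, and variables do not carry over. Pictures are saved under pics/ and viewed, at most 10 in all, crops included, and the job is handed in when it is done.

```bash
ls; mkdir -p pics
cat > h.py <<'E'
import numpy as np, cv2
from scipy.spatial.transform import Rotation as R
from rig import env, vision
def ray(p,uv,st=None):
    d=np.array([(uv[0]-p['cx'])/p['fx'],(uv[1]-p['cy'])/p['fy'],1.])
    if 'rvec' in p:
        Rm=R.from_rotvec(np.ravel(p['rvec'])).as_matrix(); return -Rm.T@np.ravel(p['tvec']), Rm.T@d
    T=np.array(p['tool_from_camera']); Rt=R.from_rotvec(st['tool_rot']).as_matrix()
    return np.array(st['ee_pos'])+Rt@T[:3,3], Rt@T[:3,:3]@d
def at_z(p,uv,z,st=None):
    o,d=ray(p,uv,st); return o+d*(z-o[2])/d[2]
def proj(p,X,st=None):
    X=np.array(X,float)
    if 'rvec' in p: c=R.from_rotvec(np.ravel(p['rvec'])).as_matrix()@X+np.ravel(p['tvec'])
    else:
        T=np.array(p['tool_from_camera']); Rt=R.from_rotvec(st['tool_rot']).as_matrix()
        c=T[:3,:3].T@(Rt.T@(X-np.array(st['ee_pos']))-T[:3,3])
    return np.array([p['fx']*c[0]/c[2]+p['cx'],p['fy']*c[1]/c[2]+p['cy']])
def save(p,n): cv2.imwrite('pics/'+n,p['color'][:,:,::-1])
E
python3 - <<'E'
from h import *
st=env.get_state(); print({k:np.round(v,4) for k,v in st.items()}, env.finger_overhang)
zs=dict(bed=0,stage_nominal=.022,plate_top=.036,pin_head=.061,stand=0,jar=0,vial=0,rack=0)
ims=[]
for c in('top','side','wrist'):
    p=vision.capture(c); save(p,c+'0.png'); ims.append(p['color'])
    o,_=ray(p,(280,210),st); print(c,'cam at',o.round(3))
    for q in zs:
        for l in vision.landmark_of(q,p)[:2]: print(c,q,np.round(l['point'],1),round(l['conf'],2),at_z(p,l['point'],zs[q],st).round(4))
E
```

```text
pics
{'time_s': np.float64(0.0), 'joint_positions': array([ 1.2436,  0.2771, -0.0279,  1.268 ,  0.    ,  1.4674]), 'dq': array([-0.0022, -0.0018, -0.0005,  0.0013, -0.002 , -0.0011]), 'tau': array([-1.00000e-03, -4.45515e+01,  2.95198e+01,  1.64000e-02,
       -2.00000e-04, -0.00000e+00]), 'ee_pos': array([0.1385, 0.6087, 0.2247]), 'tool_rot': array([-0.3507, -3.1215,  0.0034]), 'force': array([-0.2971, -0.4893,  0.3417]), 'torque': array([ 0.0542,  0.0172, -0.0313]), 'gripper_force': np.float64(0.0), 'grip_width': np.float64(0.0854)} 0.025
top cam at [0.296 0.104 1.241]
top bed [394.1 214.9] 0.57 [ 0.5669 -0.1997  0.    ]
top stage_nominal [394.9 212.9] 0.84 [ 0.5676 -0.1967  0.022 ]
top plate_top [404.2 216. ] 0.69 [ 0.5563 -0.2172  0.036 ]
top pin_head [273.6 216.8] 0.46 [0.5463 0.1239 0.061 ]
top stand [274.1 223.2] 0.81 [0.5416 0.1234 0.    ]
top jar [387.2 155. ] 0.81 [ 0.7367 -0.188   0.    ]
top vial [163.4 271.4] 0.6 [0.4104 0.4127 0.    ]
top rack [296.9 160.2] 0.93 [0.7196 0.0622 0.    ]
side cam at [ 0.016 -0.609  0.712]
side plate_top [373.4 303.5] 0.8 [ 0.5505 -0.2124  0.036 ]
side pin_head [270. 212.] 0.63 [0.5637 0.1321 0.061 ]
side stand [270.3 235.2] 0.63 [0.5554 0.1232 0.    ]
side jar [421.8 270.8] 0.9 [ 0.7344 -0.1926  0.    ]
side jar [374.3 307.8] 0.48 [ 0.5715 -0.2004  0.    ]
side vial [159.4 202.4] 0.74 [0.4125 0.4308 0.    ]
side rack [333.4 220.8] 0.57 [0.7148 0.067  0.    ]
wrist cam at [0.063 0.627 0.374]
wrist vial [174.9 395.9] 0.51 [0.4096 0.4093 0.    ]
```

Run:
```python
import cv2,numpy as np
t=cv2.imread('pics/top0.png'); s=cv2.imread('pics/side0.png')
a=cv2.resize(t[150:270,240:440],(600,360),interpolation=3)
b=cv2.resize(s[240:360,320:440],(400,400)); 
cv2.imwrite('pics/a.png',cv2.resize(t[165:265,340:460],(720,600),interpolation=cv2.INTER_CUBIC))
```

```text
(no output)
```

View pics/top0.png

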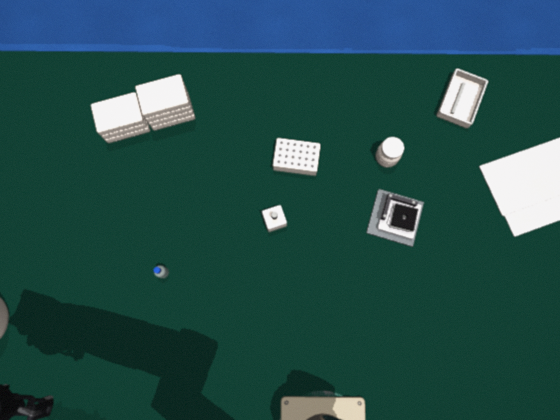

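View pics/a.png

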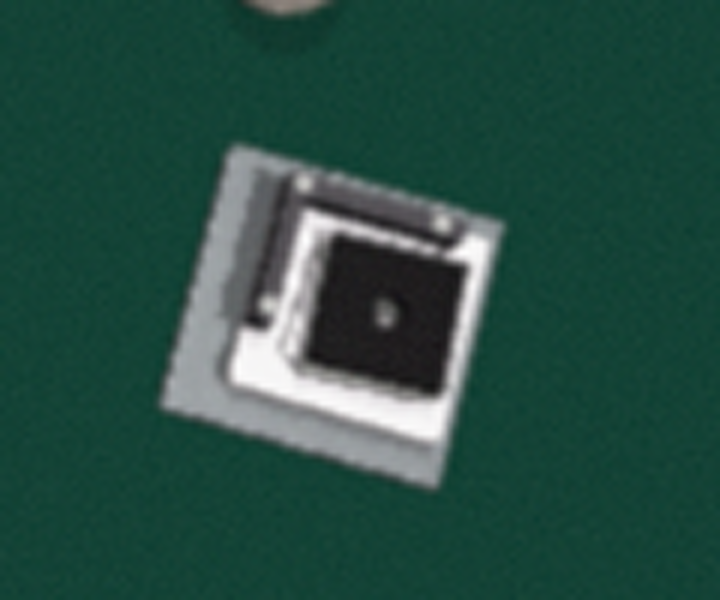

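The top view shows the bed at about pixel (395,216), turned about -16.5°, with its fences up and to the left in the picture (world +x and +y). The black top plate is at about (404,216) and the pin stand at (274,218). The tool is already nearly aligned with the bed, so I'm moving over it.

```bash
A='[{"dp":[-21.2,-28,0],"dr":[0,0,0.0025]},{"dp":[-21.2,-28,0],"dr":[0,0,0.0025]},{"dp":[-21.2,-28,0],"dr":[0,0,0.0025]},{"dp":[-21.2,-28,0],"dr":[0,0,0.0025]},{"dp":[-21.2,-28,0],"dr":[0,0,0.0025]}]' ; unset A
python3 -m pendant '[{"dp":[-21.2,-28,0],"dr":[0,0,0.0025]},{"dp":[-21.2,-28,0],"dr":[0,0,0.0025]},{"dp":[-21.2,-28,0],"dr":[0,0,0.0025]},{"dp":[-21.2,-28,0],"dr":[0,0,0.0025]},{"dp":[-21.2,-28,0],"dr":[0,0,0.0025]}]' 0.4
python3 -m pendant '[{"dp":[-21.2,-28,0],"dr":[0,0,0.0025]},{"dp":[-21.2,-28,0],"dr":[0,0,0.0025]},{"dp":[-21.2,-28,0],"dr":[0,0,0.0025]},{"dp":[-21.2,-28,0],"dr":[0,0,0.0025]},{"dp":[-21.2,-28,0],"dr":[0,0,0.0025]}]'
python3 -m pendant '[{"dp":[-21.2,-28,0],"dr":[0,0,0.0025]},{"dp":[-21.2,-28,0],"dr":[0,0,0.0025]},{"dp":[-21.2,-28,0],"dr":[0,0,0.0025]},{"dp":[-21.2,-28,0],"dr":[0,0,0.0025]},{"dp":[-21.2,-28,0],"dr":[0,0,0.0025]}]'
python3 -m pendant '[{"dp":[-21.2,-28,0],"dr":[0,0,0.0025]},{"dp":[-21.2,-28,0],"dr":[0,0,0.0025]},{"dp":[-21.2,-28,0],"dr":[0,0,0.0025]},{"dp":[-21.2,-28,0],"dr":[0,0,0.0025]},{"dp":[-21.2,-28,0],"dr":[0,0,0.0025]}]'
python3 -m pendant '[{"dp":[-21.2,-28,0],"dr":[0,0,0.0025]},{"dp":[-21.2,-28,0],"dr":[0,0,0.0025]},{"dp":[-21.2,-28,0],"dr":[0,0,0.0025]},{"dp":[-10,-14,0],"dr":[0,0,0.0025]},{"dp":[0,0,0],"dr":[0,0,0]}]'
python3 - <<'E'
from h import *
st=env.get_state(); p=vision.capture('wrist'); save(p,'w1.png')
print(st['ee_pos'].round(4),R.from_rotvec(st['tool_rot']).as_matrix().round(4).tolist(),st['grip_width'],np.round(st['force'],2),p['fx'])
o,_=ray(p,(0,0),st);print(o)
for q,z in dict(bed=0,stage_nominal=.022,plate_top=.036,plate_mid=.03,plate_low=.022).items():
  for l in vision.landmark_of(q,p)[:2]: print(q,np.round(l['point'],1),round(l['conf'],2),at_z(p,l['point'],z,st).round(4))
E
```

```text
time_s: 1.77
ee_pos: [0.2105, 0.4476, 0.2258]
tool_rot: [0.37, 3.12, 0.0]
force: [0.9, 0.1, 0.3]
grip_width: 0.0265
gripper_force: 0.0
time_s: 2.18
ee_pos: [0.28, 0.2863, 0.2261]
tool_rot: [0.389, 3.117, 0.001]
force: [1.1, 0.1, 0.7]
grip_width: 0.0257
gripper_force: 0.0
time_s: 2.6
ee_pos: [0.3475, 0.124, 0.2262]
tool_rot: [0.409, 3.114, 0.001]
force: [1.6, 0.1, 1.0]
grip_width: 0.0257
gripper_force: 0.0
time_s: 3.02
ee_pos: [0.4129, -0.0392, 0.2261]
tool_rot: [0.43, 3.111, 0.0]
force: [1.0, 1.0, 0.5]
grip_width: 0.0257
gripper_force: 0.0
time_s: 3.43
ee_pos: [0.4582, -0.1554, 0.226]
tool_rot: [0.45, 3.107, -0.002]
force: [0.7, -0.2, 0.2]
grip_width: 0.0258
gripper_force: 0.0
[ 0.4582 -0.1554  0.226 ] [[-0.9588, 0.2839, 0.0017], [0.2839, 0.9588, -0.0018], [-0.0021, -0.0013, -1.0]] 0.025794713951658655 [ 0.72 -0.17  0.25] 353.63301126015506
[ 0.38401734 -0.13210087  0.37482031]
plate_top [246.8 270.8] 0.82 [ 0.5492 -0.2134  0.036 ]
```

View pics/w1.png

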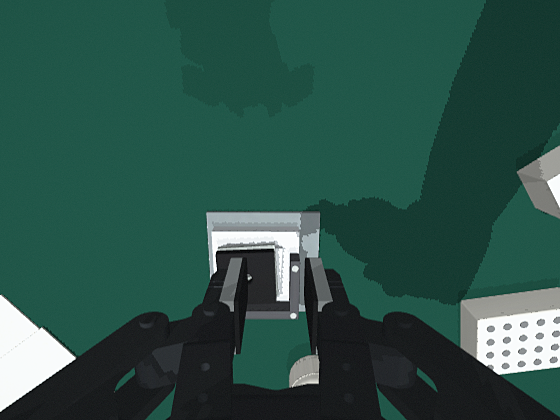

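The wrist view shows the bed edges parallel to the image, spanning (207,212) to (320,~315), with fences at the bottom (+x) and right (+y). The black plate's -x edge is near row 250. I'm computing the bed-frame numbers.

```bash
cat >> h.py <<'E'
EX=np.array([.9588,-.2839]);EY=np.array([.2839,.9588])
def bed(X): X=np.array(X)[:2]; return np.round([X@EX*1e3,X@EY*1e3],1)
E
python3 - <<'E'
from h import *
st=env.get_state(); t=vision.capture('top'); w=vision.capture('wrist')
for c in [(379.2,189.2),(424.2,202.5),(413.3,246.3),(367.5,233)]: print('bedcorner',bed(at_z(t,c,.006)))
for c in [(207,212),(320,212)]: print('w bed',bed(at_z(w,c,.006,st)))
print('w plate corner', bed(at_z(w,(217,252),.046,st)), bed(at_z(w,(275,249),.046,st)), 'stage -x edge',bed(at_z(w,(212,233),.022,st)))
print('top plate corners',[bed(at_z(t,(340+a/6,165+b/6),.046)).tolist() for a,b in [(330,233),(468,263),(440,395),(305,365)]])
print('stage', [bed(at_z(t,(340+a/6,165+b/6),.022)).tolist() for a,b in [(228,385),(440,440)]])
print('fence corner top', bed(at_z(t,(340+270/6,165+325/6),.044)),bed(at_z(t,(340+455/6,165+250/6),.044)))
print('tcp',bed(st['ee_pos']), 'stand',bed((.5463,.1239)))
c=cv2.resize(w['color'][200:330,195:330],(620,600),interpolation=cv2.INTER_CUBIC)[:,:,::-1]
cv2.imwrite('pics/w1c.png',c)
E
```

```text
bedcorner [656.1  26.5]
bedcorner [655.5 -98.8]
bedcorner [530.9 -98.6]
bedcorner [530.1  26.3]
w bed [527.2 -88.8]
w bed [526.5  35.5]
w plate corner [556.6 -72.8] [552.9 -13.8] stage -x edge [545.5 -81.5]
top plate corners [[616.8, -17.7], [621.2, -78.1], [561.1, -80.1], [556.9, -21.5]]
stage [[544.5, 4.5], [547.8, -90.1]]
fence corner top [570.1  -3.1] [625.9 -71.8]
tcp [480.  -14.8] stand [488.6 273.9]
```

View pics/w1c.png

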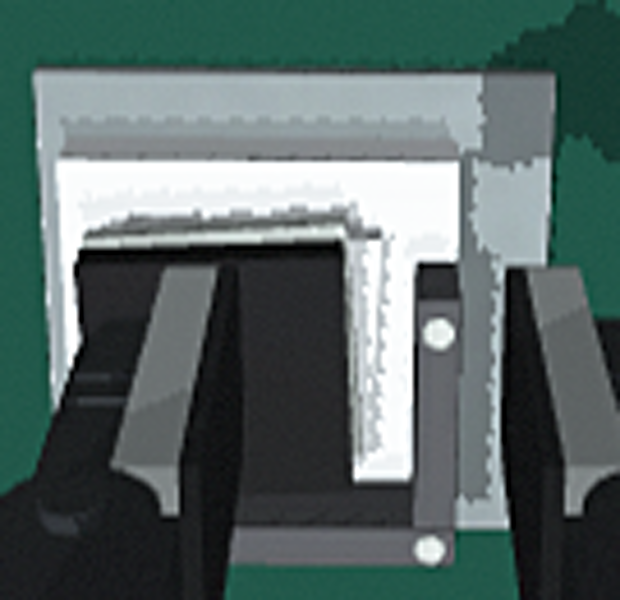

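Run:
```python
from h import *
st=env.get_state(); w=vision.capture('wrist'); st2=env.get_state()
print(bed(st['ee_pos']),bed(st2['ee_pos']),st2['time_s'],st2['dq'].round(3))
for n,c,z in [('bed',(202.6,215.2),.006),('bed',(315.4,216.3),.006),('pl',(212,255.3),.046),('pl',(270.1,252.4),.046),('ybar inner,-x end',(285.4,265),.044),('xbar',(260,313.8),.044),('stage -x -y',(207.5,234.2),.022),('stage +y',(295,234.2),.022),('stage +y',(295,270),.022)]: print(n,bed(at_z(w,c,z,st2)))
```

```text
[480.2 -15. ] [480.3 -15.1] 3.8833 [-0.004  0.003  0.002 -0.001 -0.001  0.   ]
bed [531.4 -94.2]
bed [532.   30.4]
pl [560.8 -78.4]
pl [557.2 -19.1]
ybar inner,-x end [572.4  -3.2]
xbar [631.4 -30. ]
stage -x -y [547.4 -86.7]
stage +y [546.9   7.3]
stage +y [589.8   8.3]
```

The wrist and top views agree: fence inner faces are near bed-frame x≈631 and y≈-3, so the hole is near (601,-33). The plates' -x edges are at about 557. I'll go down on the -x side with the fingers shut.

```bash
cat > s.py <<'E'
from h import *
s=env.get_state(); f=np.array(s['force'])
print('t',round(float(s['time_s']),2),'bed',bed(s['ee_pos']),'z',round(s['ee_pos'][2]*1e3,1),'Fbed',bed(f/1e3),'Fz',round(f[2],1),'Rx',R.from_rotvec(s['tool_rot']).as_matrix()[:,0].round(4),'w',round(s['grip_width'],4))
E
python3 -m pendant '[{"dp":[-11,-6.6,20],"dr":[0,0,0]},{"dp":[-11,-6.6,20],"dr":[0,0,0]},{"dp":[-11,-6.6,20],"dr":[0,0,0]},{"dp":[-11,-6.6,20],"dr":[0,0,0]},{"dp":[-11,-6.6,20],"dr":[0,0,0]}]' 1 >/dev/null; python3 s.py
python3 -m pendant '[{"dp":[0,0,13],"dr":[0,0,0]},{"dp":[0,0,13],"dr":[0,0,0]},{"dp":[0,0,13],"dr":[0,0,0]},{"dp":[0,0,13],"dr":[0,0,0]},{"dp":[0,0,13],"dr":[0,0,0]}]' >/dev/null; python3 s.py
python3 -m pendant '[{"dp":[0,0,0],"dr":[0,0,0]},{"dp":[0,0,0],"dr":[0,0,0]},{"dp":[0,0,0],"dr":[0,0,0]},{"dp":[0,0,0],"dr":[0,0,0]},{"dp":[0,0,0],"dr":[0,0,0]}]' >/dev/null; python3 s.py
```

```text
t 4.3 bed [536.4 -48.4] z 125.2 Fbed [0.6 0.3] Fz -0.2 Rx [-9.602e-01  2.792e-01 -6.000e-04] w -0.0001
t 4.72 bed [535.9 -48.1] z 60.3 Fbed [-0.3 -0.1] Fz -0.5 Rx [-9.602e-01  2.793e-01 -2.000e-04] w -0.0003
t 5.13 bed [536.9 -48.7] z 61.9 Fbed [-0.2 -0.5] Fz 0.4 Rx [-0.96    0.2798 -0.0021] w 0.0002
```

```bash
python3 -m pendant '[{"dp":[0,0,4],"dr":[0,0,0]},{"dp":[0,0,4],"dr":[0,0,0]},{"dp":[0,0,4],"dr":[0,0,0]},{"dp":[0,0,0],"dr":[0,0,0]},{"dp":[0,0,0],"dr":[0,0,0]}]' >/dev/null; python3 s.py
python3 -m pendant '[{"dp":[-2,0,0],"dr":[0,0,0]},{"dp":[-2,0,0],"dr":[0,0,0]},{"dp":[-2,0,0],"dr":[0,0,0]},{"dp":[-2,0,0],"dr":[0,0,0]},{"dp":[-2,0,0],"dr":[0,0,0]}]' >/dev/null; python3 s.py
python3 -m pendant '[{"dp":[-1,0,0],"dr":[0,0,0]},{"dp":[-1,0,0],"dr":[0,0,0]},{"dp":[-1,0,0],"dr":[0,0,0]},{"dp":[-1,0,0],"dr":[0,0,0]},{"dp":[-1,0,0],"dr":[0,0,0]}]' >/dev/null; python3 s.py
```

```text
t 5.55 bed [535.3 -48.5] z 48.2 Fbed [-0.4  0.5] Fz 0.4 Rx [-0.96    0.2801  0.0013] w -0.0001
t 5.97 bed [546.4 -48.6] z 49.0 Fbed [-0.7  0.7] Fz 0.3 Rx [-9.600e-01  2.799e-01 -4.000e-04] w -0.0002
t 6.38 bed [550.9 -48.5] z 48.8 Fbed [-0.  -0.3] Fz -0.1 Rx [-9.600e-01  2.799e-01  1.000e-04] w -0.0
```

```bash
python3 -m pendant '[{"dp":[-1,0,-0.5],"dr":[0,0,0]},{"dp":[-1,0,0],"dr":[0,0,0]},{"dp":[-1,0,0],"dr":[0,0,0]},{"dp":[-1,0,0],"dr":[0,0,0]},{"dp":[-1,0,0],"dr":[0,0,0]}]' >/dev/null; python3 s.py
python3 -m pendant '[{"dp":[-0.8,0,0],"dr":[0,0,0]},{"dp":[-0.8,0,0],"dr":[0,0,0]},{"dp":[-0.8,0,0],"dr":[0,0,0]},{"dp":[-0.8,0,0],"dr":[0,0,0]},{"dp":[-0.8,0,0],"dr":[0,0,0]}]' >/dev/null; python3 s.py
```

```text
t 6.8 bed [556.  -48.6] z 49.3 Fbed [ 0.2 -0.1] Fz -0.8 Rx [-0.96  0.28  0.  ] w -0.0001
t 7.22 bed [560.  -48.6] z 49.3 Fbed [-0.2  0.3] Fz -0.4 Rx [-0.96  0.28  0.  ] w -0.0001
```

Run:
```python
from h import *
w=vision.capture('wrist'); s=vision.capture('side')
a=cv2.resize(w['color'][180:420,150:400],(450,432)); b=cv2.resize(s['color'][260:350,330:430],(350,432),interpolation=2)
cv2.imwrite('pics/p2.png',np.hstack([a,b])[:,:,::-1])
st=env.get_state()
for x in (547,557,571): 
  X=EX*x/1e3+EY*-.0486; print(x,proj(w,[*X,.046],st),proj(s,[*X,.046]))
```

```text
547 [273.29491421 238.19773098] [355.51624407 306.50100186]
557 [273.24841633 257.69877025] [360.11798517 304.97418932]
571 [273.18609807 283.83481412] [366.50897884 302.85372034]
```

View pics/p2.png

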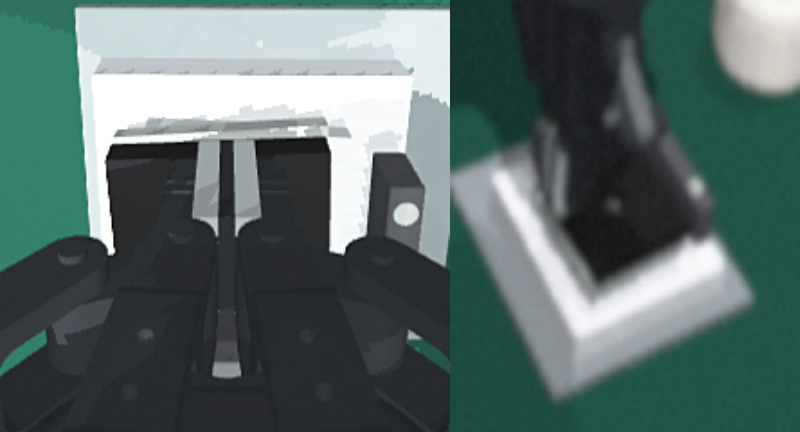

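Run:
```python
from h import *
w=vision.capture('wrist'); st=env.get_state(); print(bed(st['ee_pos']),st['ee_pos'])
T=np.array(w['tool_from_camera']);print(T.round(3))
for t in ([.011,0,.025],[-.011,0,.025],[.011,.0145,.025],[.011,0,0],[.011,0,.006],[.004,0,.025]):
  X=np.array(st['ee_pos'])+R.from_rotvec(st['tool_rot']).as_matrix()@np.array(t); px=proj(w,X,st); print(t,px.round(1),'crop',((px-[150,180])*1.8).round())
for n,c,z in [('plate',(108,158),.046),('plate',(330,138),.046),('low',(115,135),.03),('low',(345,127),.03)]:
  print(n,bed(at_z(w,(150+c[0]/1.8,180+c[1]/1.8),z,st)))
s=vision.capture('side')
for x in (.549,.571):
  X=EX*x+EY*-.0486;print('side',(proj(s,[*X,.024])-[330,260])*[3.5,4.8]+[450,0])
```

```text
[560.  -48.6] [ 0.52321702 -0.20556851  0.0493351 ]
[[-0.    -0.952 -0.306  0.077]
 [ 1.    -0.    -0.     0.001]
 [ 0.    -0.306  0.952 -0.149]
 [ 0.     0.     0.     1.   ]]
[0.011, 0, 0.025] [273.5 226.1] crop [222.  83.]
[-0.011, 0, 0.025] [273.5 263.8] crop [222. 151.]
[0.011, 0.0145, 0.025] [301.  226.1] crop [272.  83.]
[0.011, 0, 0] [273.2 245.5] crop [222. 118.]
[0.011, 0, 0.006] [273.3 240.4] crop [222. 109.]
[0.004, 0, 0.025] [273.5 238.4] crop [222. 105.]
plate [562.2 -78.8]
plate [556.1 -20.1]
low [563.2 -79.7]
low [560.3 -13.1]
side [539.48330946 260.09175574]
side [574.26093286 244.00017929]
```

The plates haven't moved (top plate's -x edge is still at ~557), and both views put the visible fingertips right at that edge, at about plate-top height. The real tip height looks doubtful, so I'll feel for it by going down very gently.

```bash
python3 -m pendant '[{"dp":[0,0,0.4],"dr":[0,0,0]},{"dp":[0,0,0],"dr":[0,0,0]},{"dp":[0,0,0.4],"dr":[0,0,0]},{"dp":[0,0,0],"dr":[0,0,0]},{"dp":[0,0,0],"dr":[0,0,0]}]' >/dev/null; python3 s.py
python3 -m pendant '[{"dp":[0,0,0.4],"dr":[0,0,0]},{"dp":[0,0,0],"dr":[0,0,0]},{"dp":[0,0,0.4],"dr":[0,0,0]},{"dp":[0,0,0],"dr":[0,0,0]},{"dp":[0,0,0],"dr":[0,0,0]}]' >/dev/null; python3 s.py
python3 - <<'E'
from h import *
for n in ('side','top'):
  p=vision.capture(n)
  for l in vision.landmark_of('plate_top',p)[:1]: print(n,l['conf'],bed(at_z(p,l['point'],.036)))
E
```

```text
t 7.83 bed [559.9 -48.5] z 48.5 Fbed [0.2 0. ] Fz 1.3 Rx [-9.600e-01  2.801e-01  1.000e-04] w -0.0001
t 8.25 bed [559.9 -48.6] z 47.7 Fbed [-0. -1.] Fz 0.6 Rx [-9.6e-01  2.8e-01  1.0e-04] w 0.0002
side 0.98 [589.  -49.5]
top 0.61 [595.7 -54.1]
```

Run:
```python
from h import *
w=vision.capture('wrist'); s=vision.capture('side')
g=lambda c:(255*(c/255.)**.45).astype(np.uint8)
a=cv2.resize(g(w['color'])[215:315,215:335],(480,400),interpolation=2); b=cv2.resize(g(s['color'])[265:330,338:390],(320,400),interpolation=2)
cv2.imwrite('pics/p3.png',np.hstack([a,b])[:,:,::-1])
```

```text
(no output)
```

View pics/p3.png

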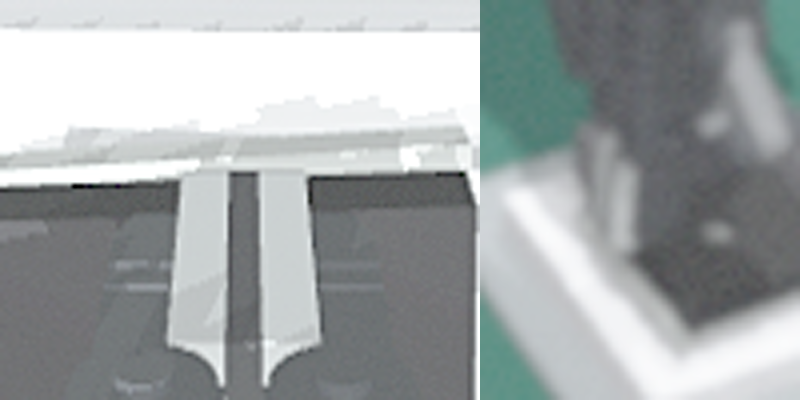

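```bash
cat >> s.py <<'E'
import sys; sys.exit(int(np.linalg.norm(f)>3.5))
E
python3 -m pendant '[{"dp":[0,0,0.5],"dr":[0,0,0]},{"dp":[0,0,0.5],"dr":[0,0,0]},{"dp":[0,0,0.5],"dr":[0,0,0]},{"dp":[0,0,0.5],"dr":[0,0,0]},{"dp":[0,0,0],"dr":[0,0,0]}]' >/dev/null; python3 s.py &&
python3 -m pendant '[{"dp":[0,0,0.5],"dr":[0,0,0]},{"dp":[0,0,0.5],"dr":[0,0,0]},{"dp":[0,0,0.5],"dr":[0,0,0]},{"dp":[0,0,0.5],"dr":[0,0,0]},{"dp":[0,0,0],"dr":[0,0,0]}]' >/dev/null; python3 s.py &&
python3 -m pendant '[{"dp":[0,0,0.5],"dr":[0,0,0]},{"dp":[0,0,0.5],"dr":[0,0,0]},{"dp":[0,0,0.5],"dr":[0,0,0]},{"dp":[0,0,0.5],"dr":[0,0,0]},{"dp":[0,0,0],"dr":[0,0,0]}]' >/dev/null; python3 s.py
```

```text
t 8.97 bed [559.8 -48.5] z 45.6 Fbed [ 0.2 -0. ] Fz -0.2 Rx [-9.6e-01  2.8e-01  2.0e-04] w -0.0
t 9.38 bed [559.8 -48.5] z 43.6 Fbed [-0.6  0.7] Fz -0.4 Rx [-9.6e-01  2.8e-01  2.0e-04] w 0.0001
t 9.8 bed [559.8 -48.5] z 41.6 Fbed [0.2 1.5] Fz -0.2 Rx [-9.6e-01  2.8e-01  2.0e-04] w 0.0002
```

```bash
python3 -m pendant '[{"dp":[0,0,0.5],"dr":[0,0,0]},{"dp":[0,0,0.5],"dr":[0,0,0]},{"dp":[0,0,0.5],"dr":[0,0,0]},{"dp":[0,0,0.5],"dr":[0,0,0]},{"dp":[0,0,0],"dr":[0,0,0]}]' >/dev/null; python3 s.py &&
python3 -m pendant '[{"dp":[0,0,0.5],"dr":[0,0,0]},{"dp":[0,0,0.5],"dr":[0,0,0]},{"dp":[0,0,0.5],"dr":[0,0,0]},{"dp":[0,0,0.5],"dr":[0,0,0]},{"dp":[0,0,0],"dr":[0,0,0]}]' >/dev/null; python3 s.py &&
python3 -m pendant '[{"dp":[0,0,0.5],"dr":[0,0,0]},{"dp":[0,0,0.5],"dr":[0,0,0]},{"dp":[0,0,0.5],"dr":[0,0,0]},{"dp":[0,0,0.5],"dr":[0,0,0]},{"dp":[0,0,0],"dr":[0,0,0]}]' >/dev/null; python3 s.py
python3 - <<'E'
from h import *
g=lambda c:(255*(c/255.)**.45).astype(np.uint8)
w=vision.capture('wrist'); s=vision.capture('side')
a=cv2.resize(g(w['color'])[195:315,205:345],(460,400),interpolation=2); b=cv2.resize(g(s['color'])[265:345,330:400],(340,400),interpolation=2)
cv2.imwrite('pics/p4.png',np.hstack([a,b])[:,:,::-1])
E
```

```text
t 10.22 bed [560.  -48.6] z 40.5 Fbed [-2.7  1.2] Fz 6.2 Rx [-9.6e-01  2.8e-01 -1.0e-04] w -0.0002
t 10.22 bed [560.  -48.6] z 40.5 Fbed [-2.7  1.2] Fz 6.2 Rx [-9.6e-01  2.8e-01 -1.0e-04] w -0.0002
t 10.22 bed [560.  -48.6] z 40.5 Fbed [-2.7  1.2] Fz 6.2 Rx [-9.6e-01  2.8e-01 -1.0e-04] w -0.0002
```

View pics/p4.png

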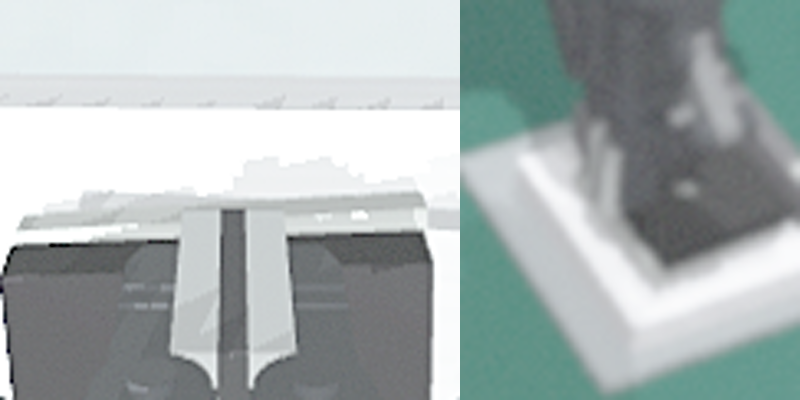

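Contact came at TCP z≈41, on top of the black plate. So the shut fingertips are about 5 mm behind the TCP, not 25 mm ahead of it. I'll lift, back off to the -x side and touch the stage top to get the exact tip height.

```bash
python3 -m pendant '[{"dp":[0,0,-5],"dr":[0,0,0]},{"dp":[0,0,-5],"dr":[0,0,0]},{"dp":[6,0,0],"dr":[0,0,0]},{"dp":[6,0,0],"dr":[0,0,0]},{"dp":[6,0,0],"dr":[0,0,0]}]' >/dev/null; python3 s.py &&
python3 -m pendant '[{"dp":[0,0,0],"dr":[0,0,0]},{"dp":[0,0,4],"dr":[0,0,0]},{"dp":[0,0,4],"dr":[0,0,0]},{"dp":[0,0,4],"dr":[0,0,0]},{"dp":[0,0,4],"dr":[0,0,0]}]' >/dev/null; python3 s.py &&
python3 -m pendant '[{"dp":[0,0,1.5],"dr":[0,0,0]},{"dp":[0,0,1.5],"dr":[0,0,0]},{"dp":[0,0,1.5],"dr":[0,0,0]},{"dp":[0,0,1.5],"dr":[0,0,0]},{"dp":[0,0,0],"dr":[0,0,0]}]' >/dev/null; python3 s.py &&
python3 -m pendant '[{"dp":[0,0,1],"dr":[0,0,0]},{"dp":[0,0,1],"dr":[0,0,0]},{"dp":[0,0,1],"dr":[0,0,0]},{"dp":[0,0,1],"dr":[0,0,0]},{"dp":[0,0,0],"dr":[0,0,0]}]' >/dev/null; python3 s.py
```

```text
t 10.73 bed [541.  -48.6] z 49.6 Fbed [-0.9  0.4] Fz 0.3 Rx [-9.6e-01  2.8e-01  5.0e-04] w 0.0003
t 11.15 bed [541.9 -48.6] z 33.1 Fbed [ 0.3 -0.5] Fz -0.3 Rx [-9.6e-01  2.8e-01  3.0e-04] w 0.0001
t 11.57 bed [541.8 -48.6] z 27.4 Fbed [-0.5  0.5] Fz -0.7 Rx [-9.6e-01  2.8e-01  4.0e-04] w 0.0002
t 11.98 bed [541.8 -48.6] z 23.5 Fbed [-1.  -0.4] Fz -0.3 Rx [-9.6e-01  2.8e-01  2.0e-04] w 0.0001
```

```bash
python3 -m pendant '[{"dp":[0,0,1],"dr":[0,0,0]},{"dp":[0,0,1],"dr":[0,0,0]},{"dp":[0,0,1],"dr":[0,0,0]},{"dp":[0,0,0],"dr":[0,0,0]},{"dp":[0,0,0],"dr":[0,0,0]}]' >/dev/null; python3 s.py &&
python3 -m pendant '[{"dp":[0,0,0.5],"dr":[0,0,0]},{"dp":[0,0,0.5],"dr":[0,0,0]},{"dp":[0,0,0.5],"dr":[0,0,0]},{"dp":[0,0,0],"dr":[0,0,0]},{"dp":[0,0,0],"dr":[0,0,0]}]' >/dev/null; python3 s.py &&
python3 -m pendant '[{"dp":[0,0,0.5],"dr":[0,0,0]},{"dp":[0,0,0.5],"dr":[0,0,0]},{"dp":[0,0,0.5],"dr":[0,0,0]},{"dp":[0,0,0],"dr":[0,0,0]},{"dp":[0,0,0],"dr":[0,0,0]}]' >/dev/null; python3 s.py &&
python3 -m pendant '[{"dp":[0,0,0.5],"dr":[0,0,0]},{"dp":[0,0,0.5],"dr":[0,0,0]},{"dp":[0,0,0.5],"dr":[0,0,0]},{"dp":[0,0,0],"dr":[0,0,0]},{"dp":[0,0,0],"dr":[0,0,0]}]' >/dev/null; python3 s.py
```

```text
t 12.4 bed [541.8 -48.6] z 20.6 Fbed [-0.1  0.2] Fz 1.0 Rx [-9.6e-01  2.8e-01  3.0e-04] w -0.0
t 12.82 bed [541.9 -48.6] z 19.2 Fbed [0.  0.8] Fz 0.2 Rx [-9.6e-01  2.8e-01  1.0e-04] w 0.0002
t 13.23 bed [541.9 -48.6] z 17.7 Fbed [-0.2  0.3] Fz -0.3 Rx [-9.6e-01  2.8e-01  1.0e-04] w 0.0001
t 13.65 bed [542.  -48.6] z 16.5 Fbed [-1.3  0. ] Fz 4.0 Rx [-9.6e-01  2.8e-01 -1.0e-04] w 0.0002
```

Stage contact came at TCP z 16.6, so the tip is 5.4 mm behind the TCP. I'll raise 2.5 mm and push +x.

```bash
python3 -m pendant '[{"dp":[0,0,-2.9],"dr":[0,0,0]},{"dp":[-1.5,0,0],"dr":[0,0,0]},{"dp":[-1.5,0,0],"dr":[0,0,0]},{"dp":[-1.5,0,0],"dr":[0,0,0]},{"dp":[-1.5,0,0],"dr":[0,0,0]}]' >/dev/null; python3 s.py &&
python3 -m pendant '[{"dp":[-1,0,0],"dr":[0,0,0]},{"dp":[-1,0,0],"dr":[0,0,0]},{"dp":[-1,0,0],"dr":[0,0,0]},{"dp":[-1,0,0],"dr":[0,0,0]},{"dp":[-1,0,0],"dr":[0,0,0]}]' >/dev/null; python3 s.py &&
python3 -m pendant '[{"dp":[-1,0,0],"dr":[0,0,0]},{"dp":[-1,0,0],"dr":[0,0,0]},{"dp":[-1,0,0],"dr":[0,0,0]},{"dp":[-1,0,0],"dr":[0,0,0]},{"dp":[-1,0,0],"dr":[0,0,0]}]' >/dev/null; python3 s.py
```

```text
t 14.07 bed [547.4 -48.5] z 18.9 Fbed [-2.8  0.1] Fz 1.4 Rx [-0.96    0.28    0.0015] w 0.0
t 14.48 bed [552.9 -48.6] z 18.9 Fbed [-1.4 -0.5] Fz 0.1 Rx [-9.6e-01  2.8e-01  3.0e-04] w -0.0002
t 14.9 bed [557.4 -48.4] z 18.9 Fbed [-3.4  0.7] Fz 1.8 Rx [-0.96    0.28    0.0013] w 0.0001
```

```bash
sed -i 's/>3.5/>5.5/' s.py
python3 -m pendant '[{"dp":[-0.5,0,0],"dr":[0,0,0]},{"dp":[-0.5,0,0],"dr":[0,0,0]},{"dp":[-0.5,0,0],"dr":[0,0,0]},{"dp":[0,0,0],"dr":[0,0,0]},{"dp":[0,0,0],"dr":[0,0,0]}]' >/dev/null; python3 s.py &&
python3 -m pendant '[{"dp":[-0.5,0,0],"dr":[0,0,0]},{"dp":[-0.5,0,0],"dr":[0,0,0]},{"dp":[-0.5,0,0],"dr":[0,0,0]},{"dp":[0,0,0],"dr":[0,0,0]},{"dp":[0,0,0],"dr":[0,0,0]}]' >/dev/null; python3 s.py &&
python3 -m pendant '[{"dp":[-0.5,0,0],"dr":[0,0,0]},{"dp":[-0.5,0,0],"dr":[0,0,0]},{"dp":[-0.5,0,0],"dr":[0,0,0]},{"dp":[0,0,0],"dr":[0,0,0]},{"dp":[0,0,0],"dr":[0,0,0]}]' >/dev/null; python3 s.py &&
python3 -m pendant '[{"dp":[-0.5,0,0],"dr":[0,0,0]},{"dp":[-0.5,0,0],"dr":[0,0,0]},{"dp":[-0.5,0,0],"dr":[0,0,0]},{"dp":[0,0,0],"dr":[0,0,0]},{"dp":[0,0,0],"dr":[0,0,0]}]' >/dev/null; python3 s.py
```

```text
t 15.32 bed [557.4 -48.4] z 18.9 Fbed [-6.2  0.3] Fz 3.8 Rx [-0.96    0.2801  0.0037] w 0.0001
t 15.32 bed [557.4 -48.4] z 18.9 Fbed [-6.2  0.3] Fz 3.8 Rx [-0.96    0.2801  0.0037] w 0.0001
t 15.32 bed [557.4 -48.4] z 18.9 Fbed [-6.2  0.3] Fz 3.8 Rx [-0.96    0.2801  0.0037] w 0.0001
t 15.32 bed [557.4 -48.4] z 18.9 Fbed [-6.2  0.3] Fz 3.8 Rx [-0.96    0.2801  0.0037] w 0.0001
```

```bash
sed -i 's/>5.5/>9/' s.py
python3 -m pendant '[{"dp":[-0.5,0,0],"dr":[0,0,0]},{"dp":[-0.5,0,0],"dr":[0,0,0]},{"dp":[0,0,0],"dr":[0,0,0]},{"dp":[0,0,0],"dr":[0,0,0]},{"dp":[0,0,0],"dr":[0,0,0]}]' >/dev/null; python3 s.py &&
python3 -m pendant '[{"dp":[-0.5,0,0],"dr":[0,0,0]},{"dp":[-0.5,0,0],"dr":[0,0,0]},{"dp":[0,0,0],"dr":[0,0,0]},{"dp":[0,0,0],"dr":[0,0,0]},{"dp":[0,0,0],"dr":[0,0,0]}]' >/dev/null; python3 s.py
python3 - <<'E'
from h import *
w=vision.capture('wrist'); s=vision.capture('side'); st=env.get_state()
a=cv2.resize(w['color'][195:315,205:345],(460,400),interpolation=2); b=cv2.resize(s['color'][265:345,330:400],(340,400),interpolation=2)
cv2.imwrite('pics/p5.png',np.hstack([a,b])[:,:,::-1])
X=EX*.571+EY*-.0486;print((proj(w,[*X,.046],st)-[205,195])*3.33)
E
```

```text
t 15.73 bed [557.5 -48.4] z 18.8 Fbed [-7.8 -0.5] Fz 4.8 Rx [-0.9599  0.2801  0.0054] w -0.0001
t 15.73 bed [557.5 -48.4] z 18.8 Fbed [-7.8 -0.5] Fz 4.8 Rx [-0.9599  0.2801  0.0054] w -0.0001
[223.79856523 442.55675853]
```

View pics/p5.png

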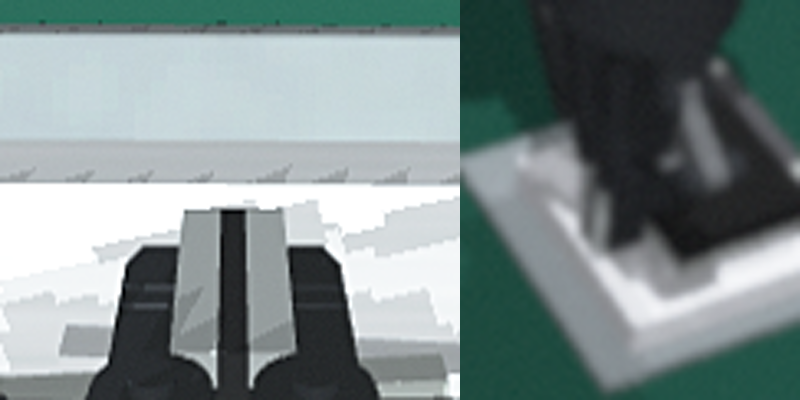

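```bash
python3 -m pendant '[{"dp":[4,0,0],"dr":[0,0,0]},{"dp":[3,0,-10],"dr":[0,0,0]},{"dp":[0,0,-15],"dr":[0,0,0]},{"dp":[0,0,-15],"dr":[0,0,-0.11]},{"dp":[0,0,0],"dr":[0,0,-0.12]}]' >/dev/null
python3 -m pendant '[{"dp":[0,0,0],"dr":[0,0,-0.12]},{"dp":[0,0,0],"dr":[0,0,-0.12]},{"dp":[0,0,0],"dr":[0,0,-0.12]},{"dp":[0,0,0],"dr":[0,0,-0.12]},{"dp":[0,0,0],"dr":[0,0,-0.12]}]' >/dev/null
python3 -m pendant '[{"dp":[0,0,0],"dr":[0,0,-0.12]},{"dp":[0,0,0],"dr":[0,0,-0.12]},{"dp":[0,0,0],"dr":[0,0,-0.12]},{"dp":[0,0,0],"dr":[0,0,-0.12]},{"dp":[0,0,0],"dr":[0,0,-0.12]}]' >/dev/null
python3 -m pendant '[{"dp":[0,0,0],"dr":[0,0,-0.12]},{"dp":[0,0,0],"dr":[0,0,-0.02]},{"dp":[19,-15,0],"dr":[0,0,0]},{"dp":[19,-15,0],"dr":[0,0,0]},{"dp":[19,-15,0],"dr":[0,0,0]}]' >/dev/null
python3 -m pendant '[{"dp":[0,0,0],"dr":[0,0,0]},{"dp":[0,0,0],"dr":[0,0,0]},{"dp":[0,0,0],"dr":[0,0,0]},{"dp":[0,0,0],"dr":[0,0,0]},{"dp":[0,0,0],"dr":[0,0,0]}]' >/dev/null; python3 s.py
python3 - <<'E'
from h import *
w=vision.capture('wrist'); t=vision.capture('top'); st=env.get_state()
a=cv2.resize(w['color'][150:420,140:440],(480,432),interpolation=2); b=cv2.resize(t['color'][185:250,365:430],(320,320),interpolation=2)
b=np.vstack([b,np.zeros((112,320,3),np.uint8)])
cv2.imwrite('pics/p6.png',np.hstack([a,b])[:,:,::-1])
E
```

```text
t 17.92 bed [ 597.9 -104.6] z 59.1 Fbed [-1.2  0.2] Fz -0.4 Rx [-2.806e-01 -9.598e-01 -3.000e-04] w 0.0
```

View pics/p6.png

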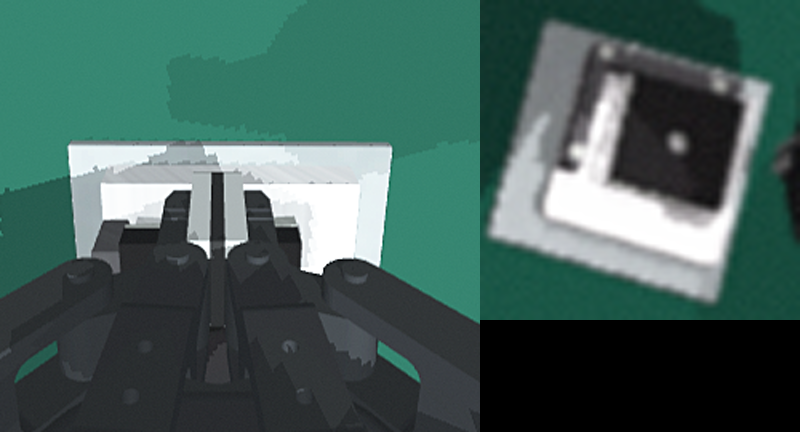

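The top inset shows the pack flush against the +x fence, with a gap left toward +y. Going down and pushing +y.

```bash
sed -i 's/>9/>5/' s.py
python3 -m pendant '[{"dp":[0,0,8],"dr":[0,0,0]},{"dp":[0,0,8],"dr":[0,0,0]},{"dp":[0,0,8],"dr":[0,0,0]},{"dp":[0,0,8],"dr":[0,0,0]},{"dp":[0,0,8],"dr":[0,0,0]}]' >/dev/null; python3 s.py &&
python3 -m pendant '[{"dp":[-2,0,0],"dr":[0,0,0]},{"dp":[-2,0,0],"dr":[0,0,0]},{"dp":[-2,0,0],"dr":[0,0,0]},{"dp":[-2,0,0],"dr":[0,0,0]},{"dp":[-2,0,0],"dr":[0,0,0]}]' >/dev/null; python3 s.py &&
python3 -m pendant '[{"dp":[-1,0,0],"dr":[0,0,0]},{"dp":[-1,0,0],"dr":[0,0,0]},{"dp":[-1,0,0],"dr":[0,0,0]},{"dp":[-1,0,0],"dr":[0,0,0]},{"dp":[-1,0,0],"dr":[0,0,0]}]' >/dev/null; python3 s.py &&
python3 -m pendant '[{"dp":[-1,0,0],"dr":[0,0,0]},{"dp":[-1,0,0],"dr":[0,0,0]},{"dp":[-1,0,0],"dr":[0,0,0]},{"dp":[-1,0,0],"dr":[0,0,0]},{"dp":[-1,0,0],"dr":[0,0,0]}]' >/dev/null; python3 s.py
```

```text
t 18.43 bed [ 598.  -105.3] z 17.7 Fbed [ 0.1 -0.3] Fz -0.3 Rx [-2.808e-01 -9.598e-01 -4.000e-04] w 0.0001
t 18.85 bed [599.1 -95.3] z 19.7 Fbed [-0.3  0.3] Fz -0.1 Rx [-2.807e-01 -9.598e-01  3.000e-04] w -0.0
t 19.27 bed [598.6 -90.4] z 19.2 Fbed [-0.2  0.3] Fz -0.5 Rx [-2.808e-01 -9.598e-01  1.000e-04] w 0.0003
t 19.68 bed [598.4 -85.7] z 19.1 Fbed [ 0.2 -1.8] Fz 1.1 Rx [-2.810e-01 -9.597e-01  7.000e-04] w -0.0001
```

Contact has begun. Continuing slowly.

```bash
sed -i 's/>5)/>6.5)/' s.py
python3 -m pendant '[{"dp":[-0.8,0,0],"dr":[0,0,0]},{"dp":[-0.8,0,0],"dr":[0,0,0]},{"dp":[-0.8,0,0],"dr":[0,0,0]},{"dp":[-0.8,0,0],"dr":[0,0,0]},{"dp":[-0.8,0,0],"dr":[0,0,0]}]' >/dev/null; python3 s.py &&
python3 -m pendant '[{"dp":[-0.5,0,0],"dr":[0,0,0]},{"dp":[-0.5,0,0],"dr":[0,0,0]},{"dp":[-0.5,0,0],"dr":[0,0,0]},{"dp":[-0.5,0,0],"dr":[0,0,0]},{"dp":[-0.5,0,0],"dr":[0,0,0]}]' >/dev/null; python3 s.py &&
python3 -m pendant '[{"dp":[-0.5,0,0],"dr":[0,0,0]},{"dp":[-0.5,0,0],"dr":[0,0,0]},{"dp":[-0.5,0,0],"dr":[0,0,0]},{"dp":[-0.5,0,0],"dr":[0,0,0]},{"dp":[-0.5,0,0],"dr":[0,0,0]}]' >/dev/null; python3 s.py &&
python3 -m pendant '[{"dp":[-0.5,0,0],"dr":[0,0,0]},{"dp":[-0.5,0,0],"dr":[0,0,0]},{"dp":[-0.5,0,0],"dr":[0,0,0]},{"dp":[-0.5,0,0],"dr":[0,0,0]},{"dp":[-0.5,0,0],"dr":[0,0,0]}]' >/dev/null; python3 s.py &&
python3 -m pendant '[{"dp":[-0.5,0,0],"dr":[0,0,0]},{"dp":[-0.5,0,0],"dr":[0,0,0]},{"dp":[-0.5,0,0],"dr":[0,0,0]},{"dp":[-0.5,0,0],"dr":[0,0,0]},{"dp":[-0.5,0,0],"dr":[0,0,0]}]' >/dev/null; python3 s.py
```

```text
t 20.1 bed [598.5 -81.5] z 19.1 Fbed [-1.5 -3.1] Fz 0.5 Rx [-2.809e-01 -9.597e-01  3.000e-04] w -0.0002
t 20.52 bed [598.5 -78.9] z 19.1 Fbed [-1.6 -3.3] Fz 1.4 Rx [-2.808e-01 -9.598e-01  1.000e-04] w -0.0
t 20.93 bed [598.5 -76.5] z 19.1 Fbed [-0.9 -3.6] Fz 0.8 Rx [-2.808e-01 -9.598e-01  4.000e-04] w -0.0004
t 21.35 bed [598.5 -76.3] z 19.2 Fbed [-1.3 -9.4] Fz 1.0 Rx [-0.2819 -0.9594  0.0055] w 0.0
t 21.35 bed [598.5 -76.3] z 19.2 Fbed [-1.3 -9.4] Fz 1.0 Rx [-0.2819 -0.9594  0.0055] w 0.0
```

```bash
python3 -m pendant '[{"dp":[4,0,0],"dr":[0,0,0]},{"dp":[3,0,-10],"dr":[0,0,0]},{"dp":[0,0,-15],"dr":[0,0,0]},{"dp":[0,0,-15],"dr":[0,0,0.11]},{"dp":[0,0,0],"dr":[0,0,0.12]}]' >/dev/null
python3 -m pendant '[{"dp":[0,0,0],"dr":[0,0,0.12]},{"dp":[0,0,0],"dr":[0,0,0.12]},{"dp":[0,0,0],"dr":[0,0,0.12]},{"dp":[0,0,0],"dr":[0,0,0.12]},{"dp":[0,0,0],"dr":[0,0,0.12]}]' >/dev/null
python3 -m pendant '[{"dp":[0,0,0],"dr":[0,0,0.12]},{"dp":[0,0,0],"dr":[0,0,0.12]},{"dp":[0,0,0],"dr":[0,0,0.12]},{"dp":[0,0,0],"dr":[0,0,0.12]},{"dp":[0,0,0],"dr":[0,0,0.12]}]' >/dev/null
python3 -m pendant '[{"dp":[0,0,0],"dr":[0,0,0.12]},{"dp":[0,0,0],"dr":[0,0,0.02]},{"dp":[18,16,0],"dr":[0,0,0]},{"dp":[18,16,0],"dr":[0,0,0]},{"dp":[17,16,0],"dr":[0,0,0]}]' >/dev/null
python3 -m pendant '[{"dp":[0,0,0],"dr":[0,0,0]},{"dp":[0,0,0],"dr":[0,0,0]},{"dp":[0,0,0],"dr":[0,0,0]},{"dp":[0,0,0],"dr":[0,0,0]},{"dp":[0,0,10],"dr":[0,0,0]}]' >/dev/null; python3 s.py
python3 - <<'E'
from h import *
st=env.get_state();t=vision.capture('top');s=vision.capture('side')
for p,n in((t,'top'),(s,'side')):
  for q,z in dict(plate_top=.036,pin_head=None or .061,stand=0.,pin=.007).items():
    for l in vision.landmark_of(q,p)[:1]: X=at_z(p,l['point'],z); print(n,q,l['conf'],bed(X),X.round(4))
save(t,'t7.png')
E
```

```text
t 23.43 bed [548.5 -34. ] z 51.0 Fbed [ 1.2 -0.3] Fz 0.2 Rx [-0.96    0.28   -0.0055] w 0.0
top plate_top 0.57 [602.7 -39.5] [ 0.5667 -0.209   0.036 ]
top pin_head 0.39 [490.8 272.9] [0.5481 0.1224 0.061 ]
top stand 0.7 [494.1 268.9] [0.5502 0.1175 0.    ]
top pin 0.6 [486.1 278.4] [0.5451 0.1289 0.007 ]
side plate_top 0.97 [603.8 -31. ] [ 0.5701 -0.2011  0.036 ]
side pin_head 0.55 [490.7 268. ] [0.5466 0.1177 0.061 ]
side stand 0.88 [500.6 278.8] [0.5592 0.1252 0.    ]
```

```bash
sed -i 's/>6.5)/>5)/' s.py
python3 -m pendant '[{"dp":[0,0,10],"dr":[0,0,0]},{"dp":[0,0,10],"dr":[0,0,0]},{"dp":[0,0,9.8],"dr":[0,0,0]},{"dp":[0,0,0],"dr":[0,0,0]},{"dp":[0,0,0],"dr":[0,0,0]}]' >/dev/null; python3 s.py &&
python3 -m pendant '[{"dp":[-1.2,0,0],"dr":[0,0,0]},{"dp":[-1.2,0,0],"dr":[0,0,0]},{"dp":[-1.2,0,0],"dr":[0,0,0]},{"dp":[-1.2,0,0],"dr":[0,0,0]},{"dp":[-1.2,0,0],"dr":[0,0,0]}]' >/dev/null; python3 s.py &&
python3 -m pendant '[{"dp":[-0.7,0,0],"dr":[0,0,0]},{"dp":[-0.7,0,0],"dr":[0,0,0]},{"dp":[-0.7,0,0],"dr":[0,0,0]},{"dp":[-0.7,0,0],"dr":[0,0,0]},{"dp":[0,0,0],"dr":[0,0,0]}]' >/dev/null; python3 s.py &&
python3 -m pendant '[{"dp":[-0.6,0,0],"dr":[0,0,0]},{"dp":[-0.6,0,0],"dr":[0,0,0]},{"dp":[-0.6,0,0],"dr":[0,0,0]},{"dp":[0,0,0],"dr":[0,0,0]},{"dp":[0,0,0],"dr":[0,0,0]}]' >/dev/null; python3 s.py &&
python3 -m pendant '[{"dp":[-0.6,0,0],"dr":[0,0,0]},{"dp":[-0.6,0,0],"dr":[0,0,0]},{"dp":[-0.6,0,0],"dr":[0,0,0]},{"dp":[0,0,0],"dr":[0,0,0]},{"dp":[0,0,0],"dr":[0,0,0]}]' >/dev/null; python3 s.py
```

```text
t 24.35 bed [544.3 -32.9] z 18.1 Fbed [-0.3  0.3] Fz -1.2 Rx [-0.96    0.28    0.0025] w -0.0002
t 24.77 bed [551.7 -33.2] z 19.6 Fbed [0.3 0.5] Fz 1.2 Rx [-9.6e-01  2.8e-01 -5.0e-04] w 0.0
t 25.18 bed [554.3 -33.1] z 19.3 Fbed [ 0.1 -0.3] Fz 0.2 Rx [-9.600e-01  2.801e-01 -2.000e-04] w 0.0001
t 25.6 bed [556.  -33.1] z 19.3 Fbed [0.2 0.4] Fz -1.5 Rx [-0.96  0.28 -0.  ] w -0.0001
t 26.02 bed [557.7 -33.1] z 19.3 Fbed [-0.3 -0.3] Fz 0.4 Rx [-9.6e-01  2.8e-01  1.0e-04] w 0.0001
```

```bash
python3 -m pendant '[{"dp":[-0.6,0,0],"dr":[0,0,0]},{"dp":[-0.6,0,0],"dr":[0,0,0]},{"dp":[-0.6,0,0],"dr":[0,0,0]},{"dp":[0,0,0],"dr":[0,0,0]},{"dp":[0,0,0],"dr":[0,0,0]}]' >/dev/null; python3 s.py &&
python3 -m pendant '[{"dp":[-0.6,0,0],"dr":[0,0,0]},{"dp":[-0.6,0,0],"dr":[0,0,0]},{"dp":[-0.6,0,0],"dr":[0,0,0]},{"dp":[0,0,0],"dr":[0,0,0]},{"dp":[0,0,0],"dr":[0,0,0]}]' >/dev/null; python3 s.py &&
python3 -m pendant '[{"dp":[-0.6,0,0],"dr":[0,0,0]},{"dp":[-0.6,0,0],"dr":[0,0,0]},{"dp":[-0.6,0,0],"dr":[0,0,0]},{"dp":[0,0,0],"dr":[0,0,0]},{"dp":[0,0,0],"dr":[0,0,0]}]' >/dev/null; python3 s.py
```

```text
t 26.43 bed [557.9 -33. ] z 19.0 Fbed [-5.4 -1.1] Fz 3.4 Rx [-0.96    0.2801  0.0031] w -0.0001
t 26.43 bed [557.9 -33. ] z 19.0 Fbed [-5.4 -1.1] Fz 3.4 Rx [-0.96    0.2801  0.0031] w -0.0001
t 26.43 bed [557.9 -33. ] z 19.0 Fbed [-5.4 -1.1] Fz 3.4 Rx [-0.96    0.2801  0.0031] w -0.0001
```

The pack is seated: the hard stop repeats at 557.8. Backing off and rising to see the hole with the wrist camera on the way to the stand.

```bash
python3 -m pendant '[{"dp":[5,0,0],"dr":[0,0,0]},{"dp":[5,0,-10],"dr":[0,0,0]},{"dp":[0,5,-37],"dr":[0,0,0]},{"dp":[0,10,-40],"dr":[0,0,0]},{"dp":[0,10,-40],"dr":[0,0,0]}]' -1 >/dev/null
python3 -m pendant '[{"dp":[0,10,-40],"dr":[0,0,0]},{"dp":[0,10,-40],"dr":[0,0,0]},{"dp":[0,0,0],"dr":[0,0,0]},{"dp":[0,0,0],"dr":[0,0,0]},{"dp":[0,0,0],"dr":[0,0,0]}]' >/dev/null; python3 s.py
python3 - <<'E'
from h import *
st=env.get_state();w=vision.capture('wrist'); save(w,'w8.png'); np.savez('w8.npz',st=np.r_[st['ee_pos'],st['tool_rot']])
for q,z in dict(plate_top=.036,stand=0,pin_head=.061).items():
  for l in vision.landmark_of(q,w)[:1]: X=at_z(w,l['point'],z,st); print(q,l['conf'],np.round(l['point'],1),bed(X),X.round(4))
# plate quad
g=cv2.cvtColor(w['color'],cv2.COLOR_RGB2GRAY)
e=proj(w,[*(EX*.600+EY*-.034),.046],st); print(e)
x0,y0=int(e[0])-12,int(e[1])-12
print(g[y0:y0+25:2,x0:x0+25:2])
E
```

```text
t 27.27 bed [549.7  11.9] z 227.0 Fbed [-0.3  0.1] Fz -0.6 Rx [-0.9601  0.2797 -0.0022] w 0.0851
plate_top 0.76 [228.5 221.6] [597.9 -34.9] [ 0.5634 -0.2032  0.036 ]
stand 0.37 [290.3 330.7] [757.3  32.5] [ 0.7354 -0.1838  0.    ]
[228.22421967 227.01986694]
[[ 38  34  38  39  36  36  39  34  36  37  36  35  36]
 [ 37  33  37  38  34  37  34  35  38  38  38  37  38]
 [ 38  36  35  34  37  36  35  37  39  37  35  36  34]
 [ 37  35  36  36  35  36  32  33  35  34  35  35  36]
 [ 34  37  37  35  21  86  96  85  22  34  38  36  35]
 [ 37  35  37  24  93 109 102 106 123  24  36  36  35]
 [ 38  37  37  12  92  75 101 152 159  61  34  34  36]
 [ 37  34  37  16   7  90 158 137 142  32  37  36  37]
 [ 35  38  38  22   3   6  22  57   1  25  34  38  35]
 [ 31  33  36  38  28  21  13  14  28  37  39  35  33]
 [ 38  34  37  39  35  34  34  34  38  37  34  36  34]
 [ 33  35  33  37  36  37  35  40  36  37  36  38  36]
 [ 34  37  35  34  35  35  36  33  33  34  35  34  36]]
```

```bash
python3 -m pendant '[{"dp":[14,33,0],"dr":[0,0,0]},{"dp":[14,33,0],"dr":[0,0,0]},{"dp":[14,33,0],"dr":[0,0,0]},{"dp":[14,33,0],"dr":[0,0,0]},{"dp":[14,33,0],"dr":[0,0,0]}]' >/dev/null
python3 -m pendant '[{"dp":[14,33,0],"dr":[0,0,0]},{"dp":[14,33,0],"dr":[0,0,0]},{"dp":[12,29,0],"dr":[0,0,0]},{"dp":[0,0,0],"dr":[0,0,0]},{"dp":[0,0,0],"dr":[0,0,0]}]' >/dev/null
python3 -m pendant '[{"dp":[0,0,20],"dr":[0,0,0]},{"dp":[0,0,0],"dr":[0,0,0]},{"dp":[0,0,0],"dr":[0,0,0]},{"dp":[0,0,0],"dr":[0,0,0]},{"dp":[0,0,0],"dr":[0,0,0]}]' >/dev/null;python3 s.py
python3 - <<'E'
from h import *
st=env.get_state();w=vision.capture('wrist'); save(w,'w9.png')
for q,z in dict(stand=0,pin_head=.061,pin=.007).items():
  for l in vision.landmark_of(q,w)[:1]: X=at_z(w,l['point'],z,st); print(q,l['conf'],np.round(l['point'],1),bed(X),X.round(4))
for l in vision.boxes_of('pin',w)[:1]: print('box',np.round(l['extent'],1))
for z in(.045,.077): print(proj(w,[*(EX*.4905+EY*.2725),z],st))
t=cv2.imread('pics/w9.png');cv2.imwrite('pics/w9c.png',cv2.resize(t[170:330,200:360],(600,600),interpolation=2))
E
```

```text
t 28.72 bed [439.  270.8] z 206.8 Fbed [0.4 0.5] Fz 0.0 Rx [-9.596e-01  2.814e-01 -6.000e-04] w 0.0851
stand 0.58 [280.6 221.8] [492.7 277.6] [0.5513 0.1262 0.    ]
pin_head 0.92 [278.3 245.6] [493.2 274.6] [0.5509 0.1233 0.061 ]
pin 0.77 [276.1 222.9] [491.4 272.7] [0.5486 0.122  0.007 ]
box [273.2 231.  289.9 258.6]
[275.92090615 235.9641892 ]
[275.97466506 250.23931194]
```

View pics/w9c.png

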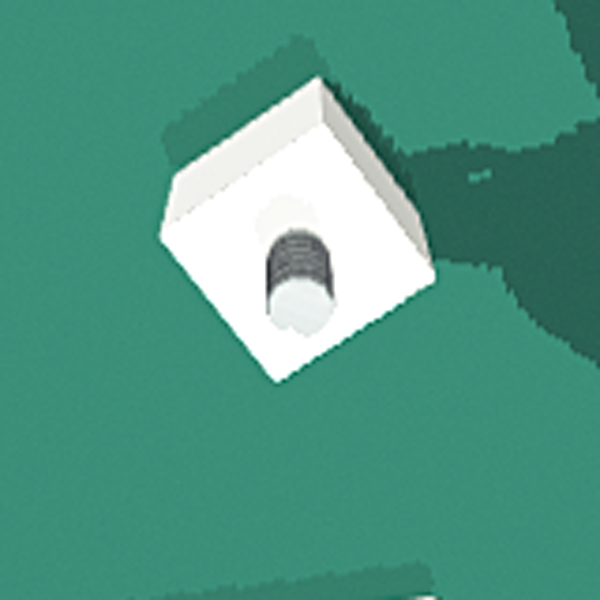

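The head-top disc is at crop (301,305), i.e. pixel (280.3,251.3), which puts the pin at about bed-frame (491.4,275.8). Moving over it and down.

```bash
python3 - <<'E'
from h import *
st=env.get_state();w=vision.capture('wrist'); print(bed(at_z(w,(280.3,251.3),.077,st)), bed(st['ee_pos']))
E
python3 -m pendant '[{"dp":[-13,1.2,15],"dr":[0,0,0]},{"dp":[-13,1.2,15],"dr":[0,0,0]},{"dp":[-13,1.2,15],"dr":[0,0,0]},{"dp":[-13,1.2,15],"dr":[0,0,0]},{"dp":[0,0,0],"dr":[0,0,0]}]' >/dev/null
python3 -m pendant '[{"dp":[0,0,20],"dr":[0,0,0]},{"dp":[0,0,20],"dr":[0,0,0]},{"dp":[0,0,20],"dr":[0,0,0]},{"dp":[0,0,0],"dr":[0,0,0]},{"dp":[0,0,0],"dr":[0,0,0]}]' >/dev/null;python3 s.py
python3 -m pendant '[{"dp":[0,0,0],"dr":[0,0,0]},{"dp":[0,0,0],"dr":[0,0,0]},{"dp":[0,0,0],"dr":[0,0,0]},{"dp":[0,0,0],"dr":[0,0,0]},{"dp":[0,0,0],"dr":[0,0,0]}]' >/dev/null;python3 s.py
```

```text
[491.1 276.8] [438.7 271.4]
t 29.85 bed [489.  276.1] z 86.0 Fbed [ 0.3 -0.6] Fz 0.9 Rx [-0.9601  0.2798  0.0025] w 0.0852
t 30.27 bed [490.8 276.7] z 87.2 Fbed [ 0.1 -0.1] Fz -0.2 Rx [-0.96    0.2799 -0.0014] w 0.0853
```

```bash
python3 -m pendant '[{"dp":[-0.3,0,11],"dr":[0,0,0]},{"dp":[0,0,11],"dr":[0,0,0]},{"dp":[0,0,11],"dr":[0,0,0]},{"dp":[0,0,11],"dr":[0,0,0]},{"dp":[0,0,0],"dr":[0,0,0]}]' >/dev/null;python3 s.py
python3 -m pendant '[{"dp":[0,0,0],"dr":[0,0,0]},{"dp":[0,0,0],"dr":[0,0,0]},{"dp":[0,0,0],"dr":[0,0,0]},{"dp":[0,0,0],"dr":[0,0,0]},{"dp":[0,0,0],"dr":[0,0,0]}]' 1 | grep grip;python3 s.py
python3 -m pendant '[{"dp":[0,0,0],"dr":[0,0,0]},{"dp":[0,0,0],"dr":[0,0,0]},{"dp":[0,0,0],"dr":[0,0,0]},{"dp":[0,0,0],"dr":[0,0,0]},{"dp":[0,0,0],"dr":[0,0,0]}]' | grep grip;python3 s.py
```

```text
t 30.68 bed [487.8 275.2] z 38.6 Fbed [-0.4 -0.1] Fz -1.4 Rx [-0.96   0.28   0.006] w 0.0856
grip_width: 0.0254
gripper_force: 0.0
t 31.1 bed [491.1 276.6] z 42.9 Fbed [-0.5  0.5] Fz 0.6 Rx [-0.96    0.28   -0.0011] w 0.0254
grip_width: 0.0145
gripper_force: 58.5
t 31.52 bed [491.1 276.6] z 43.0 Fbed [-0.4 -0.4] Fz 5.8 Rx [-0.96    0.28   -0.0011] w 0.0145
```

```bash
python3 -m pendant '[{"dp":[0,0,-10],"dr":[0,0,0]},{"dp":[0,0,-15],"dr":[0,0,0]},{"dp":[0,0,-20],"dr":[0,0,0]},{"dp":[0,0,-20],"dr":[0,0,0]},{"dp":[0,0,-20],"dr":[0,0,0]}]' | grep grip
python3 -m pendant '[{"dp":[0,0,0],"dr":[0,0,0]},{"dp":[-10.8,-31,0],"dr":[0,0,0]},{"dp":[-10.8,-31,0],"dr":[0,0,0]},{"dp":[-10.8,-31,0],"dr":[0,0,0]},{"dp":[-10.8,-31,0],"dr":[0,0,0]}]' >/dev/null
python3 -m pendant '[{"dp":[-10.8,-31,0],"dr":[0,0,0]},{"dp":[-10.8,-31,0],"dr":[0,0,0]},{"dp":[-10.8,-31,0],"dr":[0,0,0]},{"dp":[-10.8,-31,0],"dr":[0,0,0]},{"dp":[-10.8,-31,0],"dr":[0,0,0]}]' >/dev/null
python3 -m pendant '[{"dp":[-10.8,-31,0],"dr":[0,0,0]},{"dp":[0,0,0],"dr":[0,0,0]},{"dp":[0,0,0],"dr":[0,0,0]},{"dp":[0,0,0],"dr":[0,0,0]},{"dp":[0,0,0],"dr":[0,0,0]}]' |grep grip; 
python3 -m pendant '[{"dp":[0,0,0],"dr":[0,0,0]},{"dp":[0,0,0],"dr":[0,0,0]},{"dp":[0,0,0],"dr":[0,0,0]},{"dp":[0,0,0],"dr":[0,0,0]},{"dp":[0,0,0],"dr":[0,0,0]}]' >/dev/null; python3 s.py
python3 - <<'E'
from h import *
st=env.get_state(); w=vision.capture('wrist'); save(w,'w10.png')
for q in('pin','pin_head'):
  for l in vision.landmark_of(q,w)[:1]: print(q,l['conf'],np.round(l['point'],1))
T=np.load('w8.npz')['st']; s8=dict(ee_pos=T[:3],tool_rot=T[3:]); g=cv2.imread('pics/w8.png',0)[212:244,212:246].astype(int)
m=(abs(g-36)>9).astype(np.uint8); c=max(cv2.findContours(m,0,2)[0],key=cv2.contourArea); x,y,ww,h=cv2.boundingRect(c); print(x,y,ww,h)
for cc in [(212+x+ww/2-.5,212+y+h/2-.5)]: print(cc,bed(at_z(w,cc,.046,s8)))
E
```

```text
grip_width: 0.0143
gripper_force: 58.5
grip_width: 0.014
gripper_force: 58.8
t 33.6 bed [599.8 -32.7] z 127.4 Fbed [-0.8  0.3] Fz -0.7 Rx [-9.602e-01  2.794e-01 -1.000e-04] w 0.0143
pin 0.9 [273.3 238.1]
pin_head 0.78 [275.3 290.1]
10 10 14 13
(228.5, 228.0) [601.  -33.8]
```

Run:
```python
from h import *
st=env.get_state(); w=vision.capture('wrist'); Rt=R.from_rotvec(st['tool_rot']).as_matrix()
for v in ([0,0,.036],[.003,0,.036],[0,.003,.036],[0,0,-.018],[0,0,-.002]): print(v,proj(w,np.array(st['ee_pos'])+Rt@np.array(v),st).round(1))
for n in (1,2,3):
  for l in vision.landmark_of('pin',w)[:1]+vision.landmark_of('pin_head',w)[:1]: print(l['conf'],np.round(l['point'],1))
  w=vision.capture('wrist')
g=cv2.cvtColor(w['color'],cv2.COLOR_RGB2GRAY)
cv2.imwrite('pics/w11.png',cv2.resize(w['color'][195:315,200:350],(750,600),interpolation=2)[:,:,::-1])
for r in range(222,262,3): print(r,g[r,252:300:2])
```

```text
[0, 0, 0.036] [273.6 237.3]
[0.003, 0, 0.036] [273.6 232.4]
[0, 0.003, 0.036] [278.9 237.3]
[0, 0, -0.018] [273.  287.2]
[0, 0, -0.002] [273.2 269.2]
0.57 [273.4 240. ]
0.79 [275.2 289.4]
0.65 [271.8 238.6]
0.57 [275.7 291.5]
0.89 [275.  238.7]
0.9 [275.1 288.5]
222 [50 49 50 48 52 49 48 50 39 35 33 34 40 45 50 50 48 50 51 33 36 34 37 32]
225 [47 49 46 46 46 47 62 47 48 50 50 49 47 48 48 49 47 49 33 36 36 36 34 35]
228 [48 49 48 48 47 49 47 49 50 49 50 48 49 48 50 52 50 50 49 35 36 38 32 34]
231 [51 48 46 46 49 44 48 49 47 48 47 47 48 40 46 33 34 34 33 37 36 36 35 38]
234 [ 51  47  46  50  47  49  46  50  45  77 116 129 123 118  70  29  34  34
  37  35  32  37  35  35]
237 [ 49  49  49  49  46  47  50  26  90 129 125 123 118 106 100 104  28  34
  36  36  36  34  36  35]
240 [ 51  50  49  51  39  39  38  35 128  94  98 101 102 103 103  99  80  35
  35  36  35  33  35  38]
243 [ 45  46  47  30  32  33  35  31 131 101 102 103 103 104 101 100  99  32
  36  36  33  37  33  35]
246 [ 47  45  46  48  32  34  34  33  99 101 101 104 105 103 101  99 101  30
  33  31  30  35  36  33]
249 [ 48  47  46  39  32  31  31  48 100 101 103 103 103 110 102  99  99  28
  33  33  35  35  33  37]
252 [ 43  45  44  29  28  33  33  60  99 101 103 102 102 103  99 100  99  26
  30  32  31  34  33  32]
255 [119 118 123 124  76  80  84  85  99 101 101 104 102 102  99  99  97  81
  84  83  85  86  82  83]
258 [117 120   9  22  85  78  78  91  98 107 102 122 119 115 113  96  95  76
  79  82  17  21 112 120]
261 [123 131  20  26  77  75  99 106 102 104 131 127 124 118 111 101 103  95
  80  77  19  28  84 126]
```

The pin shank shows about 1.4 mm to +y of its projection. Taken as camera bias, that brings the seen hole to y≈-35.2, which matches the touch result. I'm targeting TCP (599.7,-35.2).

```bash
sed -i 's/>5)/>4)/' s.py
python3 -m pendant '[{"dp":[0,-2.5,10],"dr":[0,0,0]},{"dp":[0,0,10],"dr":[0,0,0]},{"dp":[0,0,10],"dr":[0,0,0]},{"dp":[0,0,6],"dr":[0,0,0]},{"dp":[0,0,0],"dr":[0,0,0]}]' >/dev/null; python3 s.py
python3 -m pendant '[{"dp":[0,0,0],"dr":[0,0,0]},{"dp":[0,0,0],"dr":[0,0,0]},{"dp":[0,0,0],"dr":[0,0,0]},{"dp":[0,0,1],"dr":[0,0,0]},{"dp":[0,0,1],"dr":[0,0,0]}]' >/dev/null; python3 s.py &&
python3 -m pendant '[{"dp":[0,0,1],"dr":[0,0,0]},{"dp":[0,0,1],"dr":[0,0,0]},{"dp":[0,0,1],"dr":[0,0,0]},{"dp":[0,0,1],"dr":[0,0,0]},{"dp":[0,0,0],"dr":[0,0,0]}]' >/dev/null; python3 s.py &&
python3 -m pendant '[{"dp":[0,0,0.7],"dr":[0,0,0]},{"dp":[0,0,0.7],"dr":[0,0,0]},{"dp":[0,0,0.7],"dr":[0,0,0]},{"dp":[0,0,0],"dr":[0,0,0]},{"dp":[0,0,0],"dr":[0,0,0]}]' >/dev/null; python3 s.py &&
python3 -m pendant '[{"dp":[0,0,0.7],"dr":[0,0,0]},{"dp":[0,0,0.7],"dr":[0,0,0]},{"dp":[0,0,0.7],"dr":[0,0,0]},{"dp":[0,0,0],"dr":[0,0,0]},{"dp":[0,0,0],"dr":[0,0,0]}]' >/dev/null; python3 s.py &&
python3 -m pendant '[{"dp":[0,0,0.7],"dr":[0,0,0]},{"dp":[0,0,0.7],"dr":[0,0,0]},{"dp":[0,0,0.7],"dr":[0,0,0]},{"dp":[0,0,0],"dr":[0,0,0]},{"dp":[0,0,0],"dr":[0,0,0]}]' >/dev/null; python3 s.py
```

```text
t 34.67 bed [597.7 -35.3] z 88.4 Fbed [ 0.  -0.5] Fz -1.3 Rx [-0.96    0.2801  0.0049] w 0.0141
t 35.08 bed [600.4 -35.7] z 89.9 Fbed [-0.9 -0.8] Fz -0.2 Rx [-0.96    0.28   -0.0012] w 0.0142
t 35.5 bed [599.6 -35.6] z 85.0 Fbed [-0.1 -0.1] Fz -0.7 Rx [-9.6e-01  2.8e-01  5.0e-04] w 0.0142
t 35.92 bed [599.8 -35.6] z 83.1 Fbed [-0.3  0.5] Fz -0.5 Rx [-9.6e-01  2.8e-01  2.0e-04] w 0.0141
t 36.33 bed [599.8 -35.6] z 81.0 Fbed [-0.8 -0.4] Fz -0.7 Rx [-9.6e-01  2.8e-01  2.0e-04] w 0.0142
t 36.75 bed [599.8 -35.6] z 78.9 Fbed [-0.7 -0.4] Fz -0.7 Rx [-9.6e-01  2.8e-01  2.0e-04] w 0.0144
```

It entered the top plate without any force. Continuing.

```bash
python3 -m pendant '[{"dp":[0,0,1],"dr":[0,0,0]},{"dp":[0,0,1],"dr":[0,0,0]},{"dp":[0,0,1],"dr":[0,0,0]},{"dp":[0,0,1],"dr":[0,0,0]},{"dp":[0,0,0],"dr":[0,0,0]}]' >/dev/null; python3 s.py &&
python3 -m pendant '[{"dp":[0,0,1],"dr":[0,0,0]},{"dp":[0,0,1],"dr":[0,0,0]},{"dp":[0,0,1],"dr":[0,0,0]},{"dp":[0,0,1],"dr":[0,0,0]},{"dp":[0,0,0],"dr":[0,0,0]}]' >/dev/null; python3 s.py &&
python3 -m pendant '[{"dp":[0,0,1],"dr":[0,0,0]},{"dp":[0,0,1],"dr":[0,0,0]},{"dp":[0,0,1],"dr":[0,0,0]},{"dp":[0,0,1],"dr":[0,0,0]},{"dp":[0,0,0],"dr":[0,0,0]}]' >/dev/null; python3 s.py &&
python3 -m pendant '[{"dp":[0,0,1],"dr":[0,0,0]},{"dp":[0,0,1],"dr":[0,0,0]},{"dp":[0,0,1],"dr":[0,0,0]},{"dp":[0,0,1],"dr":[0,0,0]},{"dp":[0,0,0],"dr":[0,0,0]}]' >/dev/null; python3 s.py &&
python3 -m pendant '[{"dp":[0,0,1],"dr":[0,0,0]},{"dp":[0,0,1],"dr":[0,0,0]},{"dp":[0,0,1],"dr":[0,0,0]},{"dp":[0,0,1],"dr":[0,0,0]},{"dp":[0,0,0],"dr":[0,0,0]}]' >/dev/null; python3 s.py &&
python3 -m pendant '[{"dp":[0,0,1],"dr":[0,0,0]},{"dp":[0,0,1],"dr":[0,0,0]},{"dp":[0,0,1],"dr":[0,0,0]},{"dp":[0,0,1],"dr":[0,0,0]},{"dp":[0,0,0],"dr":[0,0,0]}]' >/dev/null; python3 s.py
```

```text
t 37.17 bed [599.6 -35.6] z 74.7 Fbed [-0.4 -0.9] Fz -0.4 Rx [-9.6e-01  2.8e-01  5.0e-04] w 0.0141
t 37.58 bed [599.7 -35.6] z 70.7 Fbed [0.7 0.1] Fz -1.3 Rx [-9.600e-01  2.801e-01  4.000e-04] w 0.0145
t 38.0 bed [599.7 -35.6] z 66.7 Fbed [-0.2  0.2] Fz -0.9 Rx [-9.6e-01  2.8e-01  4.0e-04] w 0.0143
t 38.42 bed [599.7 -35.6] z 62.7 Fbed [-0.   0.9] Fz -1.1 Rx [-9.6e-01  2.8e-01  4.0e-04] w 0.0142
t 38.83 bed [599.6 -35.6] z 58.7 Fbed [-0.2  0.4] Fz -0.1 Rx [-9.6e-01  2.8e-01  5.0e-04] w 0.0141
t 39.25 bed [600.  -35.4] z 54.9 Fbed [-0.   0.8] Fz -1.1 Rx [-9.600e-01  2.799e-01 -3.000e-04] w 0.0142
```

```bash
python3 -m pendant '[{"dp":[0,0,1],"dr":[0,0,0]},{"dp":[0,0,1],"dr":[0,0,0]},{"dp":[0,0,1],"dr":[0,0,0]},{"dp":[0,0,1],"dr":[0,0,0]},{"dp":[0,0,0],"dr":[0,0,0]}]' >/dev/null; python3 s.py &&
python3 -m pendant '[{"dp":[0,0,1],"dr":[0,0,0]},{"dp":[0,0,1],"dr":[0,0,0]},{"dp":[0,0,1],"dr":[0,0,0]},{"dp":[0,0,0],"dr":[0,0,0]},{"dp":[0,0,0],"dr":[0,0,0]}]' >/dev/null; python3 s.py &&
python3 -m pendant '[{"dp":[0,0,0.5],"dr":[0,0,0]},{"dp":[0,0,0.5],"dr":[0,0,0]},{"dp":[0,0,0.5],"dr":[0,0,0]},{"dp":[0,0,0],"dr":[0,0,0]},{"dp":[0,0,0],"dr":[0,0,0]}]' >/dev/null; python3 s.py &&
python3 -m pendant '[{"dp":[0,0,0.5],"dr":[0,0,0]},{"dp":[0,0,0.5],"dr":[0,0,0]},{"dp":[0,0,0],"dr":[0,0,0]},{"dp":[0,0,0],"dr":[0,0,0]},{"dp":[0,0,0],"dr":[0,0,0]}]' >/dev/null; python3 s.py &&
python3 -m pendant '[{"dp":[0,0,0.5],"dr":[0,0,0]},{"dp":[0,0,0.5],"dr":[0,0,0]},{"dp":[0,0,0],"dr":[0,0,0]},{"dp":[0,0,0],"dr":[0,0,0]},{"dp":[0,0,0],"dr":[0,0,0]}]' >/dev/null; python3 s.py
```

```text
t 39.67 bed [599.9 -35.3] z 50.8 Fbed [0.5 1.8] Fz -0.5 Rx [-9.601e-01  2.798e-01 -1.000e-04] w 0.0143
t 40.08 bed [599.9 -35.4] z 47.9 Fbed [0.6 3. ] Fz -0.2 Rx [-0.96    0.2799 -0.    ] w 0.0144
t 40.5 bed [600.  -35.4] z 46.5 Fbed [0.2 2.6] Fz 1.6 Rx [-9.600e-01  2.799e-01 -2.000e-04] w 0.0139
t 40.92 bed [600.  -35.4] z 45.5 Fbed [1.5 4.8] Fz 1.7 Rx [-9.600e-01  2.799e-01 -2.000e-04] w 0.0142
t 40.92 bed [600.  -35.4] z 45.5 Fbed [1.5 4.8] Fz 1.7 Rx [-9.600e-01  2.799e-01 -2.000e-04] w 0.0142
```

```bash
python3 -m pendant '[{"dp":[-0.1,0.3,0],"dr":[0,0,0]},{"dp":[-0.1,0.3,0],"dr":[0,0,0]},{"dp":[0,0.2,0],"dr":[0,0,0]},{"dp":[0,0,0],"dr":[0,0,0]},{"dp":[0,0,0],"dr":[0,0,0]}]' >/dev/null; python3 s.py &&
python3 -m pendant '[{"dp":[0,0,0.4],"dr":[0,0,0]},{"dp":[0,0,0.4],"dr":[0,0,0]},{"dp":[0,0,0],"dr":[0,0,0]},{"dp":[0,0,0],"dr":[0,0,0]},{"dp":[0,0,0],"dr":[0,0,0]}]' >/dev/null; python3 s.py &&
python3 -m pendant '[{"dp":[0,0,0.4],"dr":[0,0,0]},{"dp":[0,0,0.4],"dr":[0,0,0]},{"dp":[0,0,0],"dr":[0,0,0]},{"dp":[0,0,0],"dr":[0,0,0]},{"dp":[0,0,0],"dr":[0,0,0]}]' >/dev/null; python3 s.py &&
python3 -m pendant '[{"dp":[0,0,0.4],"dr":[0,0,0]},{"dp":[0,0,0.4],"dr":[0,0,0]},{"dp":[0,0,0],"dr":[0,0,0]},{"dp":[0,0,0],"dr":[0,0,0]},{"dp":[0,0,0],"dr":[0,0,0]}]' >/dev/null; python3 s.py
```

```text
t 41.33 bed [599.9 -35.3] z 45.4 Fbed [0.5 0.7] Fz 0.2 Rx [-9.599e-01  2.802e-01  3.000e-04] w 0.0139
t 41.75 bed [599.8 -35.2] z 44.5 Fbed [0.2 0.4] Fz -1.2 Rx [-9.599e-01  2.802e-01  5.000e-04] w 0.0144
t 42.17 bed [599.9 -35.1] z 44.1 Fbed [-1.2 -1.5] Fz 2.1 Rx [-9.599e-01  2.802e-01  3.000e-04] w 0.0143
t 42.58 bed [599.9 -35.1] z 44.0 Fbed [-3.1 -0.8] Fz 7.5 Rx [-9.600e-01  2.801e-01  1.000e-04] w 0.014
```

The head is seated at TCP z 44.0 with Fz 7.5 N. Easing off the press and letting go.

```bash
python3 -m pendant '[{"dp":[0,0,-0.7],"dr":[0,0,0]},{"dp":[0,0,0],"dr":[0,0,0]},{"dp":[0,0,0],"dr":[0,0,0]},{"dp":[0,0,0],"dr":[0,0,0]},{"dp":[0,0,0],"dr":[0,0,0]}]' >/dev/null; python3 s.py
python3 -m pendant '[{"dp":[0,0,0],"dr":[0,0,0]},{"dp":[0,0,0],"dr":[0,0,0]},{"dp":[0,0,0],"dr":[0,0,0]},{"dp":[0,0,0],"dr":[0,0,0]},{"dp":[0,0,0],"dr":[0,0,0]}]' 0 >/dev/null; python3 s.py
python3 -m pendant '[{"dp":[0,0,-5],"dr":[0,0,0]},{"dp":[0,0,-15],"dr":[0,0,0]},{"dp":[0,0,-25],"dr":[0,0,0]},{"dp":[0,0,-30],"dr":[0,0,0]},{"dp":[10,0,-30],"dr":[0,0,0]}]' >/dev/null
python3 -m pendant '[{"dp":[25,0,-30],"dr":[0,0,0]},{"dp":[25,0,-20],"dr":[0,0,0]},{"dp":[0,0,0],"dr":[0,0,0]},{"dp":[0,0,0],"dr":[0,0,0]},{"dp":[0,0,0],"dr":[0,0,0]}]' >/dev/null; python3 s.py
python3 - <<'E'
from h import *
st=env.get_state();w=vision.capture('wrist'); save(w,'w12.png')
for n,z in(('pin_head',.062),('plate_top',.036)):
  for l in vision.landmark_of(n,w)[:1]: print(n,l['conf'],np.round(l['point'],1),bed(at_z(w,l['point'],z,st)))
for l in vision.boxes_of('pin',w)[:2]: print(np.round(l['extent'],1),l['conf'])
for z in(.046,.078,.090): print(z,proj(w,[*(EX*.600+EY*-.0348),z],st).round(1))
g=cv2.cvtColor(w['color'],cv2.COLOR_RGB2GRAY); c=int(proj(w,[*(EX*.600+EY*-.0348),.078],st)[0])
print(c,g[205:275:2,c])
for r in (240,250,256): print(g[r,c-30:c+30:2])
E
```

```text
t 43.0 bed [600.1 -35. ] z 44.0 Fbed [-2.  -1.3] Fz 4.4 Rx [-0.96    0.2801 -0.    ] w 0.0142
t 43.42 bed [599.9 -34.7] z 43.5 Fbed [-0.4 -0.6] Fz 0.5 Rx [-9.6e-01  2.8e-01  4.0e-04] w 0.0426
t 44.25 bed [540.3 -35.1] z 198.7 Fbed [0.1 0.6] Fz -0.4 Rx [-9.600e-01  2.801e-01 -8.000e-04] w 0.0427
pin_head 0.79 [275.  258.5] [603.  -34.2]
plate_top 0.61 [275.2 240.2] [596.5 -34. ]
[262.8 243.5 285.6 272.1] 0.89
0.046 [274.4 247.9]
0.078 [274.3 263.7]
0.09 [274.2 270.4]
274 [230 225 222  97 111 125   3  34  38  36  39  36  39  38  33  29  29  31
  19 104  65  57  64  73  94  72 106 120 215 205 208 200 202 201 165]
[30 34 35 37 36 38 36 34 33 33 35 28 30 30 28 28 28 29 29 28 26 25 27 23
 24 22 30 26 24 27]
[19 34 34 34 34 38 32 35 37 35 35 21 64 84 60 84 56 45 59 61 29 28 25 22
 27 25 35 32 38 37]
[21 33 33 32 36 37 34 34 34 35 33 48 82 57 84 77 70 71 55 61 44 21 25 22
 29 36 34 36 37 35]
```

```bash
python3 -c "
from rig import job_done; print(job_done())"
```

```text
the job is handed in; nothing more can be done
None
```

I pushed the pack home against both fence bars, passed the pin down through all three plates until its head rested on the top plate, let go and handed the job in at about 44 s; wrist readings never exceeded 10 N.

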